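Bedside tidy-up: lid the jars and shut them in the drawer

ROBOT

A 6-joint arm with a two-finger parallel gripper is mounted at the origin on the work surface. World frame = base frame: x ahead of the robot, y to its left, z up, the work surface at z = 0. Lengths are in mm, angles in rad, forces in N, time in s.
With the tool pointing down it reaches from about 375 to 975 mm from the base axis. Payload 3.8 kg.
Tool frame: the origin (TCP) lies between the finger pads; the fingertips stand 17 mm ahead of it and the grasp point (between the pads) lies 2 mm behind it (r.tip_extent is the z of the fingertips in the tool frame, in mm); z points along the fingers, y is the line along which they close (so a half turn about z gives the same grasp; the last joint's range is limited). The gripper opens to 85 mm and grips with 20 to 120 N. Pads are 22 mm wide; open, the fingers measure 114 mm over their backs; the gripper's body (76 mm by 85 mm) begins 54 mm behind the grasp point. The pads swing forward as they close: fully open they stand 13 mm farther back than shut.
Start: joints at [1.11, 0.264, 1.604, -0, 1.274, -0.037], TCP at [277.576, 615.28, 248.28] pointing down, gripper open.
Joint ranges: [-2.63, 2.63], [-0.94, 2.18], [0.31, 2.57], [-1.31, 4.45], [0, 2.66], [-2.55, 2.55]. Speed limits (rad/s): [2.57, 2.57, 3.14, 3.14, 3.14, 3.14].

INTERFACE

Orientations are given as a rotation vector (axis times angle).
In Python, from cell import state, read_camera, r gives the robot as it stands.
- The arm moves only by the tool drive_tool, never from a script. Its argument "increments" is a list that holds one entry, the list of rows, each a list of 6 numbers: the shift along the world's x, y, z in cm, then the turn, a rotation vector about the world's x, y, z in rad. A call has exactly 8 rows; each row is the pose to reach, as a shift and turn from the pose commanded when the call began; what a row does not reach only later rows make up. A row lasts 1/12 s, in which the tool goes at most 41.7 mm and 7.16 degrees, less where a joint would pass 70% of its speed; a pose out of reach is approached as far as the arm can. A call with a gripper value outside its range is refused whole. "fingers" is the finger opening in cm, from 0 to 8.54, set as the call begins (left out, the last holds). The fingers move at their own pace and stop on an object; the grip force is fixed at half the most. Time passes only in rows, so rows that repeat a pose let the fingers close, or fill a call up. It gives the time, the measured TCP pose, the force, the opening and the grip force at its end, in the units of the state.
- state(): the state, without advancing time (a new reading comes with each control period).
- read_camera(name): name is "side" or "top" or "wrist"; returns a dict with "color" (480x640x3 uint8, blue, green, red), "z_map" (480x640 float32, mm along the optical axis (not along the pixel's ray), 0 where there is no reading), "fx", "fy", "cx", "cy" (pixels), "extrinsics" (4x4, takes a point from world to camera coordinates); the wrist camera has in their place "T_tool_cam" (4x4, takes a point from camera to tool coordinates, whose origin is the TCP and whose axes are the flange's). Camera axes: x right, y down, z forward; pixel columns grow to the right and rows downward; lengths in mm; the calibration is good to about 2 mm. The wrist camera is an equidistant fisheye: a pixel r from the principal point sees the ray r / f radians off the axis. A picture is of the moment at which its call begins: read the wrist's pose just before it.
- r.finish_job(): hands the job in; it is judged then, once.
The state is a dict: "time": time; "joints": joint angles; "joint_velocities": joint speeds; "tau": joint torques, N m; "eef_pos": TCP position; "orientation": TCP orientation; "contact_force": force on the tool from outside, world axes, zero at the start; "ft_torque": the same for the moment, N m; "grip_width": finger opening in mm; "grasp_force": force on a finger pad.
Only numpy, scipy, OpenCV 4.12 (cv2) and the standard library are available. Lean on these libraries where they do the work, as an engineer would, in place of code of your own. Each camera call takes 0.05 s, during which the arm holds its last target. There are 200 camera calls.

TASK

Tidy the bedside table for the night: stand every open jar upright in the little drawer and put on each the lid of its own colour, properly seated, then push the drawer fully home. A lid whose jar is not there can stay where it is, and everything else on the table is to be left in its place.

Things in the scene. Friction and masses are not known exactly. Their poses are not given: they have to be found in the camera images.
- jar_red: red glazed round jar without its lid, 160 g (varies): 48 mm outer diameter, 45 mm high, straight walls 4 mm thick, round mouth 40 mm across. Origin: centre of its underside; z points up out of the mouth. Starts upright on the table. May be absent in a given start (then None from the beginning).
- lid_red: red lid of the red jar, 50 g (varies), 29 mm high: from below a plug 34 mm across, 6 high (drops loosely into a jar's mouth), a disc 50 across, 5 thick (rests on the rim), an upright knob 16 across, 18 high. Origin: centre of the plug's underside; z up along the knob. Starts knob up on the table, even if its jar is absent. Seated, its origin is 39 mm above the jar's origin.
- jar_green: green glazed round jar without its lid, 160 g (varies): 48 mm outer diameter, 45 mm high, straight walls 4 mm thick, round mouth 40 mm across. Origin: centre of its underside; z points up out of the mouth. Starts upright on the table. May be absent in a given start (then None from the beginning).
- lid_green: green lid of the green jar, 50 g (varies), 29 mm high: from below a plug 34 mm across, 6 high (drops loosely into a jar's mouth), a disc 50 across, 5 thick (rests on the rim), an upright knob 16 across, 18 high. Origin: centre of the plug's underside; z up along the knob. Starts knob up on the table, even if its jar is absent. Seated, its origin is 39 mm above the jar's origin.
- jar_blue: blue glazed round jar without its lid, 160 g (varies): 48 mm outer diameter, 45 mm high, straight walls 4 mm thick, round mouth 40 mm across. Origin: centre of its underside; z points up out of the mouth. Starts upright on the table. May be absent in a given start (then None from the beginning).
- lid_blue: blue lid of the blue jar, 50 g (varies), 29 mm high: from below a plug 34 mm across, 6 high (drops loosely into a jar's mouth), a disc 50 across, 5 thick (rests on the rim), an upright knob 16 across, 18 high. Origin: centre of the plug's underside; z up along the knob. Starts knob up on the table, even if its jar is absent. Seated, its origin is 39 mm above the jar's origin.
- jar_yellow: yellow glazed round jar without its lid, 160 g (varies): 48 mm outer diameter, 45 mm high, straight walls 4 mm thick, round mouth 40 mm across. Origin: centre of its underside; z points up out of the mouth. Starts upright on the table. May be absent in a given start (then None from the beginning).
- lid_yellow: yellow lid of the yellow jar, 50 g (varies), 29 mm high: from below a plug 34 mm across, 6 high (drops loosely into a jar's mouth), a disc 50 across, 5 thick (rests on the rim), an upright knob 16 across, 18 high. Origin: centre of the plug's underside; z up along the knob. Starts knob up on the table, even if its jar is absent. Seated, its origin is 39 mm above the jar's origin.
- cabinet: small wooden one-drawer unit on the far side of the table, fixed: 190 mm deep, 360 mm wide, 112 mm high. Origin: at table height, bottom middle of its front face; x points into the unit (away from the robot, yawed up to 0.08 rad), y to the robot's left.
- drawer (a joint): how far the drawer stands open, in m: 0 = fully home at its stop, 0.17 = fully out. It slides out along the cabinet's -x, towards the robot, against about 2.5 N of friction and slight damping; no spring, it stays where it is left. Starts 0.155 to 0.17 open.
- drawer_in (a point): centre of the upper face of the drawer's floor (14 mm above the table), moves with the drawer; axes as the cabinet's. The drawer's room is 152 mm (x) by 320 mm (y); side and back walls rise 35 mm over this floor, the front board 82 mm. With the drawer home, the space over the floor is 88 mm high.
- drawer_front (a point): top middle of the outer (robot-side) face of the white drawer front, 96 mm above the table; moves with the drawer; axes as the cabinet's. The front is 336 mm wide, 88 high, 12 thick, with a brass knob (20 mm across, standing 22 mm out) in the middle, 46 mm below this point. It can be pushed anywhere on its face. At home this point is right above the cabinet's origin.
- mug: white mug, 82 mm across, 85 mm high, handle on its +y side; bystander. Origin: centre of underside.
- paper_roll: white paper roll standing on end, 104 mm across, 98 mm high; bystander. Origin: centre of underside.
- phone: black phone lying flat, 148 (x) by 72 (y) by 9 mm; bystander. Origin: centre of underside.
- wallet: dark brown wallet, 95 (x) by 115 (y) by 18 mm; bystander. Origin: centre of underside.
- glasses_case: grey spectacle case, 62 (x) by 160 (y) by 36 mm, between the robot and the drawer; bystander. Origin: centre of underside.

How it is judged:
By the outcome, as a careful person would: the job done as asked, in the order asked, and still so for the second after the job is handed in, with the robot touching nothing.
Of jar_red, jar_green, jar_blue, jar_yellow only 3 to 4 are there at a start; the rules pass over those that are not, and their reading is None.
At some moment in a run one of jar_red, jar_green, jar_blue, jar_yellow, lid_red, lid_green, lid_blue, lid_yellow may be knocked a few centimetres aside while the robot is not near it.
Once in a run the grip may slacken for a moment while it holds something.
It also fails if it takes over 210 s, if anything falls off the work surface, if the arm or the gripper's body presses on something with over 40 N, if the wrist force passes 120 N, or if a joint passes its speed limit or range.

## Working session

There is one attempt and no reset: what is moved stays moved. The work goes in short steps, Python scripts to look and compute and a tool call to move; the robot and the scene stay as the last step left them, time stands still between calls to the robot, and variables do not carry over. Pictures are saved under pics/ and viewed, at most 14 in all, crops included, and the job is handed in when it is done.

Besides the shell and the picture viewer there is one more tool, called after "Call:" as a command line: name --argument value ..., lists and objects as JSON in quotes. drive_tool: Moves the arm, as the interface text tells. Its arguments: {"type":"object","properties":{"increments":{"type":"array"},"fingers":{"type":"number"}},"required":["increments"]}

```bash
ls; mkdir -p pics; python3 - <<'E'
from cell import state, read_camera, r
import cv2,numpy as np
s=state();print({k:np.round(v,3).tolist() for k,v in s.items()})
for n in ["top","side"]:
    c=read_camera(n);cv2.imwrite(f"pics/{n}0.png",c["color"]);np.savez(f"{n}0.npz",**c)
    print(n,c["fx"],c["cx"],c["cy"],np.round(c["extrinsics"],3).tolist())
E
```

```text
pics
{'time': 0.0, 'joints': [1.11, 0.265, 1.605, -0.0, 1.274, -0.037], 'joint_velocities': [-0.0, -0.001, -0.0, 0.002, -0.0, 0.001], 'tau': [-0.002, -51.513, -36.731, -0.0, 0.013, 0.0], 'eef_pos': [277.261, 614.666, 246.945], 'orientation': [-0.661, -3.071, 0.003], 'contact_force': [0.258, -0.105, -0.077], 'ft_torque': [-0.02, 0.005, -0.005], 'grasp_force': 0.0, 'grip_width': 85.404}
top 450.9037923323766 316.16153984932157 236.74247665562902 [[0.022, -1.0, 0.004, -19.9], [-0.996, -0.023, -0.091, 516.629], [0.091, -0.002, -0.996, 1097.271], [0.0, 0.0, 0.0, 1.0]]
side 459.7937077230062 324.28837095890697 242.06782099774813 [[-0.924, -0.381, 0.014, 478.818], [-0.304, 0.715, -0.629, 220.591], [0.23, -0.586, -0.777, 1000.785], [0.0, 0.0, 0.0, 1.0]]
```

View pics/top0.png

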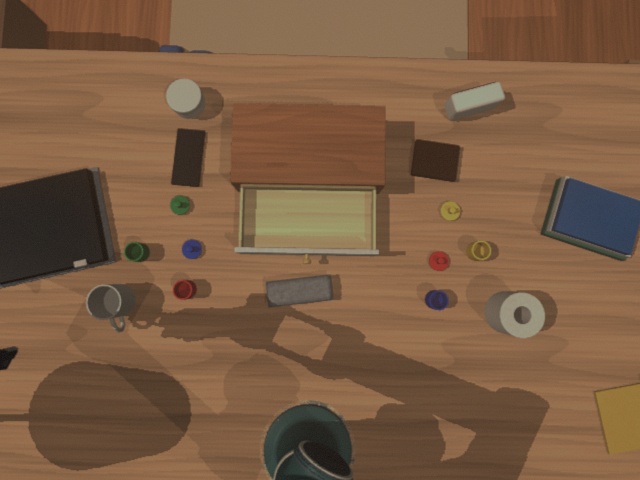

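View pics/side0.png

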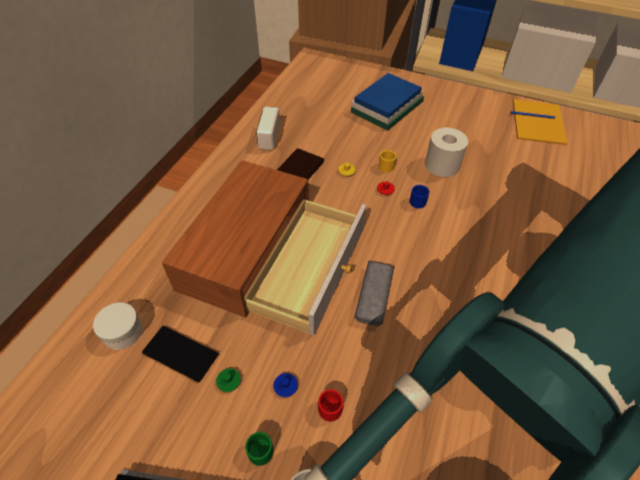

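The top view shows all four jars and all four lids. On the left are lid green (180,205), jar green (137,252), lid blue (192,249) and jar red (184,290). On the right are lid yellow (451,211), lid red (439,261), jar yellow (481,250) and jar blue (437,300). The drawer spans about (240-376, 185-252). The side view agrees.

```bash
cat > h.py <<'E'
import cv2,numpy as np
from scipy.optimize import least_squares
H={'red':[(0,6),(174,180)],'green':[(50,80)],'blue':[(110,130)],'yellow':[(22,30)]}
def world(c):
    v,u=np.mgrid[:480,:640];z=c["z_map"].astype(float)
    p=np.stack([(u-c["cx"])/c["fx"]*z,(v-c["cy"])/c["fy"]*z,z],-1)
    E=c["extrinsics"];return (p-E[:3,3])@E[:3,:3]
def circ(p,R):
    f=lambda q:np.hypot(p[:,0]-q[0],p[:,1]-q[1])-R
    s=least_squares(f,p[:,:2].mean(0),loss='soft_l1');return s.x,np.sqrt(np.mean(s.fun**2))
def find(c,smin=140,vmin=60):
    W=world(c);hsv=cv2.cvtColor(c["color"],cv2.COLOR_BGR2HSV);out=[]
    for k,rs in H.items():
        m=sum(((hsv[...,0]>=a)&(hsv[...,0]<=b)) for a,b in rs).astype(bool)&(hsv[...,1]>smin)&(hsv[...,2]>vmin)&(c["z_map"]>0)&(W[...,2]<110)&(W[...,2]>1)&(W[...,0]<950)&(abs(W[...,1])<500)
        n,l,st,ce=cv2.connectedComponentsWithStats(m.astype(np.uint8),connectivity=8)
        for i in range(1,n):
            if st[i,4]<60:continue
            p=W[l==i];out.append((k,p,st[i],ce[i]))
    return out
def show(c):
    for k,p,st,ce in find(c):
        zt=np.percentile(p[:,2],97);a=p[p[:,2]>zt-5];mid=(p[:,:2].max(0)+p[:,:2].min(0))/2
        print(k,"px",ce.round(),"n",st[4],"ztop %.0f"%zt,"top c",((a[:,:2].max(0)+a[:,:2].min(0))/2).round(1),"span",np.ptp(a[:,:2],axis=0).round(),"all mid",mid.round(1),"span",np.ptp(p[:,:2],axis=0).round())
E
python3 - <<'E'
from h import *
for n in ["top","side"]:
    c=dict(np.load(n+"0.npz"));print(n);show(c)
c=dict(np.load("top0.npz"));W=world(c)
for u,v in [(242,250),(310,251),(374,252),(235,183),(384,187),(243,120),(300,215),(300,290),(244,200),(372,200),(310,188),(313,245),(300,370)]:print((u,v),W[v,u].round(1))
E
```

```text
top
red px [439. 261.] n 308 ztop 30 top c [ 466.  -315.8] span [15. 13.] all mid [ 465.4 -316.2] span [48. 48.]
red px [184. 289.] n 344 ztop 48 top c [380.2 311. ] span [46. 46.] all mid [380.1 310.8] span [46. 47.]
yellow px [450. 211.] n 222 ztop 29 top c [ 592.7 -346.4] span [13. 12.] all mid [ 591.4 -345.4] span [46. 47.]
yellow px [481. 250.] n 85 ztop 49 top c [ 491.7 -410.2] span [44. 45.] all mid [ 491.7 -411.5] span [44. 47.]
side
red px [386. 188.] n 178 ztop 28 top c [ 462.2 -316.1] span [14. 18.] all mid [ 463.4 -314.1] span [47. 49.]
red px [330. 405.] n 647 ztop 46 top c [377.3 313.2] span [47. 46.] all mid [380.2 309.1] span [54. 57.]
green px [228. 380.] n 378 ztop 29 top c [589.  339.8] span [14. 14.] all mid [589.1 339.3] span [48. 48.]
green px [260. 446.] n 288 ztop 46 top c [466.1 435.4] span [45. 47.] all mid [466.3 435.5] span [46. 47.]
blue px [419. 196.] n 306 ztop 45 top c [ 366.7 -304.5] span [43. 47.] all mid [ 366.7 -306.3] span [43. 52.]
blue px [285. 385.] n 423 ztop 29 top c [477.2 304.8] span [15. 15.] all mid [477.9 304.4] span [47. 47.]
yellow px [347. 169.] n 99 ztop 27 top c [ 590.9 -345. ] span [12. 11.] all mid [ 590.9 -344.2] span [46. 50.]
(242, 250) [475.4 162.5  99.2]
(310, 251) [476.7   5.4  97.7]
(374, 252) [ 477.8 -142.8   97.7]
(235, 183) [631.9 184.6  99.8]
(384, 187) [ 651.8 -179.9   -2.9]
(243, 120) [780.2 169.7 110.2]
(300, 215) [571.9  33.6  14.1]
(300, 290) [384.8  28.3  32.2]
(244, 200) [604.7 173.9  26.4]
(372, 200) [ 611.3 -145.2   30.6]
(310, 188) [636.8   9.8  37. ]
(313, 245) [496.8  -0.8  15.5]
(300, 370) [188.1  24.2   2.5]
```

```bash
sed -i 's/vmin=60/vmin=35/; s/(50,80)/(45,85)/; s/(110,130)/(105,135)/; s/(22,30)/(18,30)/;s/smin=140/smin=150/' h.py; python3 - <<'E'
from h import *
for n in ["top","side"]:
    c=dict(np.load(n+"0.npz"));print(n);show(c);W=world(c)
    m=(W[...,2]>88)&(W[...,2]<103)&(W[...,0]>440)&(W[...,0]<520)&(abs(W[...,1])<200)
    p=W[m];l=cv2.fitLine(p[:,:2].astype(np.float32),cv2.DIST_HUBER,0,.01,.01).ravel();print("front",len(p),l.round(4),p.min(0).round(1),p.max(0).round(1),p.mean(0).round(1))
    m=(W[...,2]>8)&(W[...,2]<20)&(W[...,0]>470)&(W[...,0]<640)&(abs(W[...,1])<170)
    p=W[m];print("floor",p.min(0).round(1),p.max(0).round(1)); rr=cv2.minAreaRect(p[:,:2].astype(np.float32));print(rr)
    m=(W[...,2]>104)&(W[...,2]<120)&(W[...,0]>600)&(W[...,0]<900)&(abs(W[...,1])<250)
    print("cab",cv2.minAreaRect(W[m][:,:2].astype(np.float32)),W[m][:,2].mean())
E
```

```text
top
red px [439. 261.] n 308 ztop 30 top c [ 466.  -315.8] span [15. 13.] all mid [ 465.4 -316.2] span [48. 48.]
red px [184. 289.] n 327 ztop 48 top c [380.2 311. ] span [46. 46.] all mid [380.1 310.8] span [46. 47.]
yellow px [451. 209.] n 107 ztop 28 top c [ 592.7 -346.8] span [13. 13.] all mid [ 596.6 -349.1] span [32. 38.]
yellow px [478. 250.] n 255 ztop 46 top c [ 490.6 -409. ] span [42. 44.] all mid [ 491.2 -409.6] span [43. 45.]
front 754 [ 6.000000e-03 -1.000000e+00  4.786175e+02  1.444520e+01] [ 471.9 -152.3   88.4] [485.2 179.3 101.7] [478.5  15.   95.9]
floor [ 472.1 -164.     8.3] [638.3 170.   20. ]
((555.1260986328125, 2.85162353515625), (165.25469970703125, 334.32427978515625), 0.24249161779880524)
cab ((727.9485473632812, 15.258651733398438), (192.41436767578125, 360.1328430175781), 0.32590174674987793) 111.99907352099368
side
red px [386. 188.] n 178 ztop 28 top c [ 462.2 -316.1] span [14. 18.] all mid [ 463.4 -314.1] span [47. 49.]
red px [330. 405.] n 647 ztop 46 top c [377.3 313.2] span [47. 46.] all mid [380.2 309.1] span [54. 57.]
green px [228. 380.] n 424 zt
[... 332 characters left out ...]
 c [477.2 304.8] span [15. 15.] all mid [477.9 304.5] span [47. 47.]
yellow px [387. 160.] n 294 ztop 45 top c [ 489.8 -409.9] span [45. 47.] all mid [ 494.7 -433.6] span [ 55. 102.]
yellow px [347. 169.] n 166 ztop 27 top c [ 589.6 -343.1] span [14. 17.] all mid [ 590.  -347.1] span [47. 56.]
front 704 [ 7.400000e-03 -1.000000e+00  4.745318e+02  3.291680e+01] [ 468.2 -152.8   88. ] [482.9 183.3  99.3] [474.7  32.7  94.2]
floor [ 470.  -148.6    8. ] [636.3 158.3  20. ]
((552.7970581054688, 4.789276123046875), (166.12457275390625, 306.8467102050781), 0.1962260603904724)
cab ((724.0436401367188, 16.7886962890625), (192.39688110351562, 362.4265441894531), 0.4136940836906433) 110.43751010460842
```

Call:
drive_tool --increments '[[[0.3, -1, -0.2, 0, 0, -0.06], [1, -3, -0.5, 0, 0, -0.14], [1.7, -5, -0.8, 0, 0, -0.23], [2.4, -7.2, -1.2, 0, 0, -0.32], [3.2, -9.4, -1.5, 0, 0, -0.4], [3.9, -11.6, -1.9, 0, 0, -0.49], [4.6, -13.7, -2.2, 0, 0, -0.58], [5.2, -15.4, -2.4, 0, 0, -0.64]]]' --fingers 7

```text
time: 0.77
eef_pos: [329.5, 459.3, 223.2]
orientation: [1.599, 2.704, -0.003]
contact_force: [0.7, -0.3, -0.1]
grip_width: 70.0
grasp_force: 0.0
```

Call:
drive_tool --increments '[[[0.7, -2, -0.3, 0, 0, -0.09], [1.4, -4.1, -0.7, 0, 0, -0.18], [2.2, -6.5, -1, 0, 0, -0.27], [3, -9, -1.4, 0, 0, -0.36], [3.8, -11.5, -1.8, 0, 0, -0.43], [4.5, -13.6, -2.1, 0, 0, -0.48], [5, -15, -2.4, 0, 0, -0.507], [5, -15, -2.4, 0, 0, -0.507]]]'

```text
time: 1.43
eef_pos: [379.4, 308.4, 199.0]
orientation: [2.225, 2.217, -0.004]
contact_force: [-0.2, -0.8, -0.2]
grip_width: 70.3
grasp_force: 0.0
```

```bash
python3 - <<'E'
from cell import state, read_camera, r
import cv2,numpy as np
s=state();print({k:np.round(v,3).tolist() for k,v in s.items()})
c=read_camera("wrist");cv2.imwrite("pics/w1.png",c["color"]);np.savez("w1.npz",p=s["eef_pos"],o=s["orientation"],**c)
print({k:(np.round(v,3).tolist() if np.size(v)<20 else v.shape) for k,v in c.items()},r.tip_extent)
E
```

```text
{'time': 1.433, 'joints': [0.632, -0.052, 2.045, -0.001, 1.151, 0.636], 'joint_velocities': [0.041, 0.014, -0.03, 0.035, -0.003, 0.0], 'tau': [-0.62, -32.713, -35.624, -0.155, -0.082, -0.002], 'eef_pos': [379.423, 308.417, 199.011], 'orientation': [2.225, 2.217, -0.004], 'contact_force': [-0.174, -0.768, -0.217], 'ft_torque': [0.014, 0.014, -0.057], 'grasp_force': 0.0, 'grip_width': 70.315}
{'color': (480, 640, 3), 'z_map': (480, 640), 'fx': 371.648, 'fy': 371.648, 'cx': 319.596, 'cy': 242.646, 'T_tool_cam': [[-0.001, -0.946, -0.325, 83.278], [1.0, -0.001, 0.0, 0.567], [-0.0, -0.325, 0.946, -124.974], [0.0, 0.0, 0.0, 1.0]]} 17.0
```

View pics/w1.png

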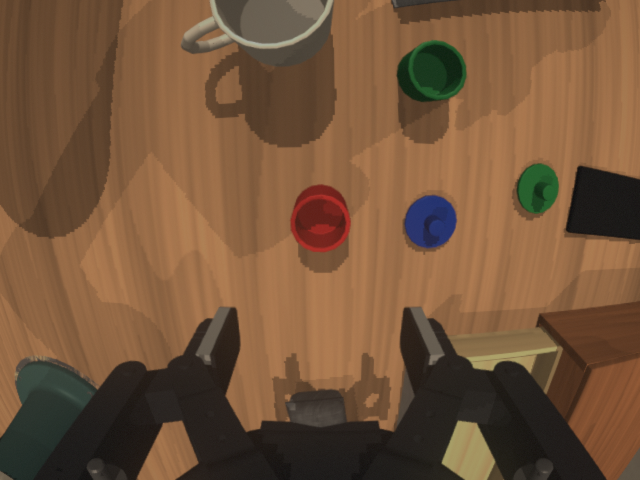

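The wrist view shows the red jar at (320,218), blue lid (431,222), green jar (432,70), green lid (538,188) and the fingers below.

```bash
cat >> h.py <<'E'
from scipy.spatial.transform import Rotation as Ro
def world_any(c,pos=None,ori=None):
    if "extrinsics" in c: return world(c)
    v,u=np.mgrid[:480,:640];dx=(u-c["cx"])/c["fx"];dy=(v-c["cy"])/c["fy"];th=np.hypot(dx,dy)+1e-9
    z=c["z_map"].astype(float);t=np.tan(np.minimum(th,1.5))/th
    p=np.stack([dx*t*z,dy*t*z,z],-1);T=c["T_tool_cam"];p=p@T[:3,:3].T+T[:3,3]
    return p@Ro.from_rotvec(ori).as_matrix().T+pos
def items(c,pos=None,ori=None,zmax=110):
    """[(colour,kind,centre xy,top z,n)]: kind by whether the knob (narrow top) is there"""
    W=world_any(c,pos,ori);hsv=cv2.cvtColor(c["color"],cv2.COLOR_BGR2HSV);out=[]
    for k,rs in H.items():
        m=sum(((hsv[...,0]>=a)&(hsv[...,0]<=b)) for a,b in rs).astype(bool)&(hsv[...,1]>140)&(hsv[...,2]>25)&(c["z_map"]>0)&(W[...,2]<zmax)&(W[...,2]>1)&(W[...,0]<950)&(abs(W[...,1])<520)
        n,l,st,ce=cv2.connectedComponentsWithStats(m.astype(np.uint8),connectivity=8)
        for i in range(1,n):
            if st[i,4]<80:continue
            p=W[l==i];zt=np.percentile(p[:,2],97);a=p[p[:,2]>zt-5];sp=np.ptp(a[:,:2],axis=0)
            kind="lid" if sp.max()<26 else "jar"
            mid=(a[:,:2].max(0)+a[:,:2].min(0))/2
            d=""
            if kind=="lid":
                b=p[(p[:,2]>zt-24)&(p[:,2]<zt-12)]
                if len(b)>20: d=("disc",((b[:,:2].max(0)+b[:,:2].min(0))/2).round(1),np.ptp(b[:,:2],axis=0).round())
            out.append((k,kind,mid,zt,st[i,4]));print(k,kind,mid.round(1),"ztop %.0f"%zt,"span",sp.round(),"px",ce[i].round(),st[i,4],*d)
    return out
def look(*names):
    from cell import state,read_camera
    for n in names:
        s=state();c=read_camera(n);print(n,"t %.1f"%s["time"],s["eef_pos"].round(1) if hasattr(s["eef_pos"],'round') else s["eef_pos"])
        items(c,s["eef_pos"],s["orientation"])
E
python3 - <<'E'
from h import *
c=dict(np.load("w1.npz"));items(c,c["p"],c["o"]);print('top');items(dict(np.load("top0.npz")));from cell import state;print(state()["eef_pos"])
W=world_any(c,c["p"],c["o"]);print(W[300,430],W[120,600])
look("wrist")
E
```

```text
red jar [380.5 311.1] ztop 45 span [46. 47.] px [320. 219.] 3146
green jar [468.6 432.7] ztop 45 span [46. 46.] px [435.  71.] 1623
green lid [590.3 337.8] ztop 29 span [16. 15.] px [537. 188.] 1408 disc [590.7 337.6] [48. 47.]
blue lid [480.3 302.6] ztop 29 span [14. 15.] px [430. 220.] 1717 disc [480.5 303.1] [48. 47.]
top
red lid [ 466.  -315.8] ztop 30 span [15. 13.] px [439. 261.] 308 disc [ 465.4 -316.2] [48. 48.]
red jar [380.2 311. ] ztop 48 span [46. 46.] px [184. 289.] 344
yellow lid [ 592.7 -346.7] ztop 29 span [13. 13.] px [450. 211.] 296 disc [ 592.6 -345.6] [49. 47.]
yellow jar [ 491.9 -410.3] ztop 47 span [44. 45.] px [479. 250.] 350
[379.37280755 309.90586925 199.52667917]
[491.56349725 217.40847951  -0.61676158] [676.10199038 415.01587482  -1.69217233]
wrist t 1.5 [379.4 309.9 199.5]
red jar [380.5 310.9] ztop 45 span [47. 48.] px [320. 221.] 3115
green jar [468.6 432.8] ztop 45 span [46. 45.] px [434.  73.] 1661
green lid [591.1 337.6] ztop 29 span [16. 16.] px [537. 190.] 1385 disc [590.5 337.9] [47. 46.]
blue lid [480.6 302.7] ztop 29 span [14. 15.] px [430. 221.] 1678 disc [480.1 303.5] [47. 46.]
```

Call:
drive_tool --increments '[[[0.1, 0, -1, 0, 0, 0], [0.1, 0, -3, 0, 0, 0], [0.1, 0, -6, 0, 0, 0], [0.1, 0, -9, 0, 0, 0], [0.1, 0, -12, 0, 0, 0], [0.1, 0, -14.5, 0, 0, 0], [0.1, 0, -16, 0, 0, 0], [0.1, 0, -16.5, 0, 0, 0]]]'

```text
time: 2.2
eef_pos: [377.8, 310.5, 31.6]
orientation: [-2.219, -2.223, 0.01]
contact_force: [-0.6, 0.4, -0.3]
grip_width: 70.1
grasp_force: 0.0
```

Call:
drive_tool --increments '[[[0, 0, 0, 0, 0, 0], [0, 0, 0, 0, 0, 0], [0, 0, 0, 0, 0, 0], [0, 0, 0, 0, 0, 0], [0, 0, 0, 0, 0, 0], [0, 0, 0, 0, 0, 0], [0, 0, 0, 0, 0, 0], [0, 0, 0, 0, 0, 0]]]' --fingers 4

```text
time: 2.87
eef_pos: [380.9, 311.5, 35.8]
orientation: [2.222, 2.221, 0.001]
contact_force: [-0.8, 0.1, 1.2]
grip_width: 45.5
grasp_force: 61.7
```

Call:
drive_tool --increments '[[[0, 0, 0.3, 0, 0, 0], [0, 0, 1, 0, 0, 0], [0, 0, 3, 0, 0, 0], [0, 0, 6, 0, 0, 0], [0, 0, 9, 0, 0, 0], [0, 0, 12, 0, 0, 0], [0, 0, 14.5, 0, 0, 0], [0, 0, 16, 0, 0, 0]]]'

```text
time: 3.53
eef_pos: [381.8, 312.2, 199.4]
orientation: [2.221, 2.221, 0.008]
contact_force: [0.3, 0.4, -0.4]
grip_width: 45.8
grasp_force: 61.8
```

Call:
drive_tool --increments '[[[0.4, -0.6, 0, 0, 0, 0], [1.4, -2, 0, 0, 0, 0], [3, -4.3, 0, 0, 0, 0], [4.8, -6.9, 0, 0, 0, 0], [6.6, -9.5, 0, 0, 0, 0], [8.4, -12.1, 0, 0, 0, 0], [10.2, -14.7, 0, 0, 0, 0], [12, -17.3, 0, 0, 0, 0]]]'

```text
time: 4.2
eef_pos: [500.3, 136.2, 193.8]
orientation: [-2.221, -2.221, 0.003]
contact_force: [0.2, 0.4, -1.9]
grip_width: 45.9
grasp_force: 61.8
```

Call:
drive_tool --increments '[[[1.8, -2.6, 0, 0, 0, 0], [3.6, -5.2, 0, 0, 0, 0], [4.9, -7.1, 0, 0, 0, 0], [5.6, -8.1, 0, 0, 0, 0], [5.8, -8.4, 0, 0, 0, 0], [5.8, -8.4, 0, 0, 0, 0], [5.8, -8.4, 0, 0, 0, 0], [5.8, -8.4, 0, 0, 0, 0]]]'

```text
time: 4.87
eef_pos: [557.6, 55.4, 194.9]
orientation: [-2.219, -2.222, 0.001]
contact_force: [-0.1, 0.3, -1.4]
grip_width: 45.8
grasp_force: 61.8
```

```bash
python3 - <<'E'
from h import *
from cell import state, read_camera, r
s=state();c=read_camera("wrist");cv2.imwrite("pics/w2.png",c["color"]);print(s["eef_pos"],s["grip_width"],s["contact_force"])
items(c,s["eef_pos"],s["orientation"],zmax=400)
E
```

```text
[557.6209916   55.35845156 194.89914338] 45.80718005737709 [-0.09529906  0.28333161 -1.41143575]
red jar [558.3  54.8] ztop 204 span [46. 48.] px [320. 329.] 13473
blue lid [ 362.6 -288.8] ztop 44 span [21. 11.] px [181. 466.] 408 disc [ 365.5 -300. ] [32. 35.]
```

View pics/w2.png

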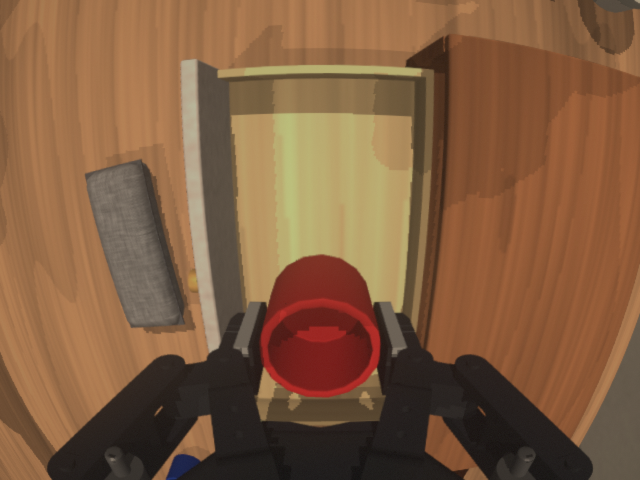

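The red jar is held upright at (320,330). The drawer room is beneath it, with its front board at u≈215 and its back wall at u≈425.

Call:
drive_tool --increments '[[[0, 0, -0.5, 0, 0, 0], [0, 0, -1.8, 0, 0, 0], [0, 0, -3.6, 0, 0, 0], [0, 0, -5.6, 0, 0, 0], [0, 0, -7.6, 0, 0, 0], [0, 0, -9.6, 0, 0, 0], [0, 0, -11, 0, 0, 0], [0, 0, -12, 0, 0, 0]]]'

```text
time: 5.58
eef_pos: [556.4, 54.6, 72.2]
orientation: [-2.219, -2.22, 0.005]
contact_force: [-0.8, -0.5, -1.5]
grip_width: 45.9
grasp_force: 61.8
```

Call:
drive_tool --increments '[[[0, 0, -0.6, 0, 0, 0], [0, 0, -1.1, 0, 0, 0], [0, 0, -1.6, 0, 0, 0], [0, 0, -2, 0, 0, 0], [0, 0, -2.3, 0, 0, 0], [0, 0, -2.5, 0, 0, 0], [0, 0, -2.5, 0, 0, 0], [0, 0, -2.5, 0, 0, 0]]]'

```text
time: 6.25
eef_pos: [558.8, 54.3, 50.5]
orientation: [2.221, 2.221, 0.001]
contact_force: [-0.0, 0.1, -1.2]
grip_width: 45.9
grasp_force: 61.8
```

Call:
drive_tool --increments '[[[0, 0, 0, 0, 0, 0], [0, 0, 0, 0, 0, 0], [0, 0, 0, 0, 0, 0], [0, 0, 0, 0, 0, 0], [0, 0, 0, 0, 0, 0], [0, 0, 0, 0, 0, 0], [0, 0, 0, 0, 0, 0], [0, 0, 0, 0, 0, 0]]]' --fingers 6.4

```text
time: 6.92
eef_pos: [558.6, 54.3, 50.3]
orientation: [-2.221, -2.221, 0.0]
contact_force: [-0.8, -0.1, -0.2]
grip_width: 63.9
grasp_force: 0.0
```

Call:
drive_tool --increments '[[[0, 0, 0.5, 0, 0, 0], [0, 0, 1.5, 0, 0, 0], [0, 0, 3.5, 0, 0, 0], [0, 0, 6, 0, 0, 0], [0, 0, 9, 0, 0, 0], [0, 0, 12, 0, 0, 0], [0, 0, 14, 0, 0, 0], [0, 0, 15, 0, 0, 0]]]'

```text
time: 7.58
eef_pos: [560.8, 54.4, 205.4]
orientation: [2.218, 2.218, 0.008]
contact_force: [0.1, 0.7, -0.1]
grip_width: 64.2
grasp_force: 0.0
```

```bash
python3 - <<'E'
from h import *
look("wrist","side")
from cell import state,read_camera
s=state();c=read_camera("wrist");W=world_any(c,s["eef_pos"],s["orientation"])
for a,b in((88,104),(40,58),(8,20)):
    m=(W[...,2]>a)&(W[...,2]<b)&(W[...,0]>450)&(W[...,0]<660)&(W[...,1]>80)&(W[...,1]<190);p=W[m];print(a,p.min(0).round(),p.max(0).round())
E
```

```text
wrist t 7.6 [560.8  54.4 205.4]
red jar [559.7  53.9] ztop 59 span [46. 47.] px [316. 226.] 3109
blue jar [ 363.4 -296. ] ztop 45 span [31. 26.] px [180. 464.] 308
side t 7.6 [561.2  54.4 206. ]
red lid [ 462.4 -314.5] ztop 28 span [13. 15.] px [386. 188.] 181 disc [ 463.  -314.4] [46. 49.]
red jar [556.3  54.9] ztop 60 span [46. 49.] px [300. 270.] 448
green lid [587.8 339.7] ztop 29 span [16. 16.] px [228. 380.] 427 disc [588.3 339.5] [47. 48.]
green jar [466.3 435.3] ztop 45 span [47. 48.] px [259. 448.] 695
blue jar [ 366.7 -304.4] ztop 45 span [42. 46.] px [419. 196.] 315
blue lid [477.  304.3] ztop 29 span [15. 15.] px [285. 385.] 422 disc [477.8 304.5] [47. 48.]
yellow jar [ 490.  -410.6] ztop 44 span [46. 49.] px [387. 160.] 292
yellow lid [ 589.2 -343.9] ztop 28 span [14. 12.] px [346. 169.] 145 disc [ 591.5 -341. ] [45. 46.]
88 [471.  80.  88.] [635. 190. 104.]
40 [482.  80.  40.] [651. 190.  58.]
8 [483.  80.   9.] [660. 190.  20.]
```

Call:
drive_tool --increments '[[[-0.3, 1.3, 0, 0, 0, 0], [-0.9, 3.9, 0, 0, 0, 0], [-1.6, 7, 0, 0, 0, 0], [-2.4, 10.2, 0, 0, 0, 0], [-3.2, 13.4, 0, 0, 0, 0], [-4, 16.8, 0, 0, 0, 0], [-4.8, 20.2, 0, 0, 0, 0], [-5.6, 23.5, 0, 0, 0, 0]]]' --fingers 7

```text
time: 8.4
eef_pos: [499.9, 291.0, 197.5]
orientation: [-2.22, -2.22, 0.007]
contact_force: [1.1, -0.2, -0.1]
grip_width: 70.1
grasp_force: 0.0
```

Call:
drive_tool --increments '[[[-0.7, 3, 0, 0, 0, 0], [-1.4, 6, 0, 0, 0, 0], [-2.1, 9, 0, 0, 0, 0], [-2.7, 11.7, 0, 0, 0, 0], [-3.2, 13.6, 0, 0, 0, 0], [-3.4, 14.4, 0, 0, 0, 0], [-3.4, 14.4, 0, 0, 0, 0], [-3.4, 14.4, 0, 0, 0, 0]]]'

```text
time: 9.07
eef_pos: [467.5, 432.7, 198.4]
orientation: [2.22, 2.222, -0.005]
contact_force: [0.5, 0.8, 0.2]
grip_width: 70.0
grasp_force: 0.0
```

```bash
python3 -c "
from h import *
look('wrist')"
```

```text
wrist t 9.1 [467.5 432.7 198.4]
```

```bash
python3 -c "
from h import *
from cell import *
s=state();c=read_camera('wrist');cv2.imwrite('pics/w3.png',c['color']);np.savez('w3.npz',p=s['eef_pos'],o=s['orientation'],**c)
print(s['eef_pos']);items(c,s['eef_pos'],s['orientation']);print(cv2.cvtColor(c['color'],cv2.COLOR_BGR2HSV)[220:230:5,300:340:10])"
```

```text
[467.99599902 432.17602638 198.89597205]
[[[ 45 115  62]
  [ 48 114  67]
  [ 48 120  66]
  [ 47 120  66]]

 [[ 39 107  55]
  [ 47 126  65]
  [ 53 126  83]
  [ 47 124  66]]]
```

View pics/w3.png

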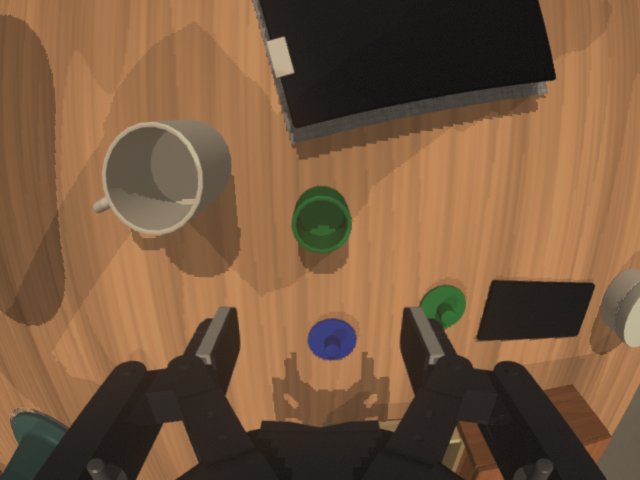

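The green jar is at (321,220), the blue lid at (332,338) and the green lid at (443,305). The light here is paler, so I'll loosen the saturation limit.

```bash
sed -i "s/(hsv\[...,1\]>140)&(hsv\[...,2\]>25)/(hsv[...,1]>(80 if k in ('green','blue') else 140))\&(hsv[...,2]>25)/" h.py; python3 - <<'E'
from h import *
c=dict(np.load("w3.npz"));items(c,c["p"],c["o"])
hsv=cv2.cvtColor(c["color"],cv2.COLOR_BGR2HSV);print(hsv[300,250],hsv[150,250])
c=dict(np.load("top0.npz"));items(c)
E
```

```text
green jar [469.4 434. ] ztop 45 span [46. 47.] px [321. 220.] 2907
green lid [591.4 337.8] ztop 29 span [15. 17.] px [444. 305.] 1314 disc [591.6 338.6] [47. 49.]
blue lid [479.8 303.6] ztop 29 span [15. 15.] px [332. 339.] 1493 disc [480.3 303.7] [48. 48.]
[ 13 137 183] [ 13 134 169]
red lid [ 466.  -315.8] ztop 30 span [15. 13.] px [439. 261.] 308 disc [ 465.4 -316.2] [48. 48.]
red jar [380.2 311. ] ztop 48 span [46. 46.] px [184. 289.] 344
green lid [591.2 338.7] ztop 30 span [14. 14.] px [179. 205.] 233 disc [592.2 338.5] [44. 44.]
green jar [469.  434.1] ztop 49 span [42. 47.] px [135. 251.] 159
blue lid [480.2 303.1] ztop 32 span [13. 14.] px [191. 249.] 267 disc [480.2 304.6] [45. 46.]
blue jar [ 368.7 -305.3] ztop 48 span [43. 44.] px [436. 300.] 137
yellow lid [ 592.7 -346.7] ztop 29 span [13. 13.] px [450. 211.] 296 disc [ 592.6 -345.6] [49. 47.]
yellow jar [ 491.9 -410.3] ztop 47 span [44. 45.] px [479. 250.] 350
```

Call:
drive_tool --increments '[[[0, 0.1, -1, 0, 0, 0], [0, 0.1, -3, 0, 0, 0], [0, 0.1, -6, 0, 0, 0], [0, 0.1, -9, 0, 0, 0], [0, 0.1, -12, 0, 0, 0], [0, 0.1, -14.5, 0, 0, 0], [0, 0.1, -16, 0, 0, 0], [0, 0.1, -16.5, 0, 0, 0]]]'

```text
time: 9.83
eef_pos: [466.6, 431.0, 30.9]
orientation: [-2.223, -2.219, 0.011]
contact_force: [0.3, -0.1, 0.3]
grip_width: 70.1
grasp_force: 0.0
```

Call:
drive_tool --increments '[[[0, 0, 0, 0, 0, 0], [0, 0, 0, 0, 0, 0], [0, 0, 0, 0, 0, 0], [0, 0, 0, 0, 0, 0], [0, 0, 0, 0, 0, 0], [0, 0, 0, 0, 0, 0], [0, 0, 0, 0, 0, 0], [0, 0, 0, 0, 0, 0]]]' --fingers 4

```text
time: 10.5
eef_pos: [468.8, 434.6, 35.9]
orientation: [2.221, 2.222, 0.001]
contact_force: [-0.7, -0.1, 0.0]
grip_width: 46.3
grasp_force: 61.8
```

Call:
drive_tool --increments '[[[0, 0, 0.3, 0, 0, 0], [0, 0, 1, 0, 0, 0], [0, 0, 3, 0, 0, 0], [0, 0, 6, 0, 0, 0], [0, 0, 9, 0, 0, 0], [0, 0, 12, 0, 0, 0], [0, 0, 14.5, 0, 0, 0], [0, 0, 16, 0, 0, 0]]]'

```text
time: 11.17
eef_pos: [469.8, 435.4, 200.0]
orientation: [2.221, 2.221, 0.009]
contact_force: [1.0, 0.2, -1.0]
grip_width: 46.3
grasp_force: 62.0
```

Call:
drive_tool --increments '[[[0.2, -0.6, 0, 0, 0, 0], [0.7, -2.2, 0, 0, 0, 0], [1.4, -4.6, 0, 0, 0, 0], [2.2, -7.4, 0, 0, 0, 0], [3, -10.2, 0, 0, 0, 0], [3.9, -13, 0, 0, 0, 0], [4.7, -15.8, 0, 0, 0, 0], [5.5, -18.6, 0, 0, 0, 0]]]'

```text
time: 11.83
eef_pos: [522.1, 244.8, 192.4]
orientation: [-2.221, -2.22, 0.008]
contact_force: [0.4, -0.5, -2.5]
grip_width: 46.6
grasp_force: 61.9
```

Call:
drive_tool --increments '[[[0.8, -2.8, 0, 0, 0, 0], [1.7, -5.6, 0, 0, 0, 0], [2.5, -8.4, 0, 0, 0, 0], [3.1, -10.2, 0, 0, 0, 0], [3.4, -11.1, 0, 0, 0, 0], [3.4, -11.4, 0, 0, 0, 0], [3.4, -11.4, 0, 0, 0, 0], [3.4, -11.4, 0, 0, 0, 0]]]'

```text
time: 12.5
eef_pos: [556.8, 134.6, 194.4]
orientation: [-2.221, -2.22, 0.002]
contact_force: [-0.5, -0.1, -1.9]
grip_width: 46.6
grasp_force: 61.9
```

```bash
sed -i 's/items(c,s\["eef_pos"\],s\["orientation"\])$/print("w %.1f"%s["grip_width"],"F",np.round(s["contact_force"],1));items(c,s["eef_pos"],s["orientation"],zmax=320 if n=="wrist" else 110)/' h.py; python3 -c "
from h import *
look('wrist')"
```

```text
wrist t 12.5 [556.8 134.6 194.4]
w 46.6 F [-0.5 -0.1 -1.9]
green jar [592.3 318.1] ztop 12 span [37. 10.] px [363.   4.] 344
green jar [557.3 134.9] ztop 203 span [47. 48.] px [320. 327.] 13549
blue lid [481.2 302.4] ztop 29 span [16. 16.] px [228.  26.] 2374 disc [481.  302.2] [48. 48.]
```

Call:
drive_tool --increments '[[[0.1, 0, -0.5, 0, 0, 0], [0.1, 0, -1.8, 0, 0, 0], [0.1, 0, -3.6, 0, 0, 0], [0.1, 0, -5.6, 0, 0, 0], [0.1, 0, -7.6, 0, 0, 0], [0.1, 0, -9.6, 0, 0, 0], [0.1, 0, -11, 0, 0, 0], [0.1, 0, -12, 0, 0, 0]]]'

```text
time: 13.22
eef_pos: [556.5, 134.7, 72.1]
orientation: [-2.218, -2.221, 0.005]
contact_force: [-1.5, 0.7, -1.9]
grip_width: 46.7
grasp_force: 61.9
```

Call:
drive_tool --increments '[[[0, 0, -0.6, 0, 0, 0], [0, 0, -1.1, 0, 0, 0], [0, 0, -1.6, 0, 0, 0], [0, 0, -2, 0, 0, 0], [0, 0, -2.3, 0, 0, 0], [0, 0, -2.5, 0, 0, 0], [0, 0, -2.5, 0, 0, 0], [0, 0, -2.5, 0, 0, 0]]]'

```text
time: 13.88
eef_pos: [558.8, 134.2, 50.5]
orientation: [2.221, 2.221, 0.001]
contact_force: [0.7, 0.0, -1.7]
grip_width: 46.8
grasp_force: 61.9
```

Call:
drive_tool --increments '[[[0, 0, 0, 0, 0, 0], [0, 0, 0, 0, 0, 0], [0, 0, 0, 0, 0, 0], [0, 0, 0, 0, 0, 0], [0, 0, 0, 0, 0, 0], [0, 0, 0, 0, 0, 0], [0, 0, 0, 0, 0, 0], [0, 0, 0, 0, 0, 0]]]' --fingers 6.4

```text
time: 14.55
eef_pos: [558.6, 134.3, 50.3]
orientation: [2.221, 2.221, 0.0]
contact_force: [0.6, 0.4, 0.4]
grip_width: 64.0
grasp_force: 0.0
```

Call:
drive_tool --increments '[[[0, 0, 0.5, 0, 0, 0], [0, 0, 1.5, 0, 0, 0], [0, 0, 3.5, 0, 0, 0], [0, 0, 6, 0, 0, 0], [0, 0, 9, 0, 0, 0], [0, 0, 12, 0, 0, 0], [0, 0, 14, 0, 0, 0], [0, 0, 15, 0, 0, 0]]]'

```text
time: 15.22
eef_pos: [560.7, 134.7, 205.5]
orientation: [2.219, 2.219, 0.009]
contact_force: [0.6, 0.3, -0.3]
grip_width: 63.8
grasp_force: 0.0
```

Call:
drive_tool --increments '[[[-0.4, -0.9, 0, 0, 0, 0], [-1.2, -2.8, 0, 0, 0, 0], [-2.2, -5.2, 0, 0, 0, 0], [-3.3, -7.8, 0, 0, 0, 0], [-4.5, -10.4, 0, 0, 0, 0], [-5.6, -13, 0, 0, 0, 0], [-6.7, -15.6, 0, 0, 0, 0], [-7.8, -18.2, 0, 0, 0, 0]]]' --fingers 7

```text
time: 15.88
eef_pos: [478.0, -49.0, 198.2]
orientation: [-2.219, -2.22, 0.004]
contact_force: [1.2, -0.2, -0.3]
grip_width: 70.3
grasp_force: 0.0
```

Call:
drive_tool --increments '[[[-1.1, -2.6, 0, 0, 0, 0], [-2.2, -5.2, 0, 0, 0, 0], [-3.3, -7.8, 0, 0, 0, 0], [-4.4, -10.3, 0, 0, 0, 0], [-5.5, -12.8, 0, 0, 0, 0], [-6.6, -15.3, 0, 0, 0, 0], [-7.7, -17.8, 0, 0, 0, 0], [-8.6, -20, 0, 0, 0, 0]]]'

```text
time: 16.55
eef_pos: [391.9, -248.5, 198.3]
orientation: [-2.22, -2.218, 0.002]
contact_force: [0.3, -0.7, 0.2]
grip_width: 70.1
grasp_force: 0.0
```

Call:
drive_tool --increments '[[[-0.9, -2, 0, 0, 0, 0], [-1.7, -3.8, 0, 0, 0, 0], [-2.3, -5.1, 0, 0, 0, 0], [-2.6, -5.7, 0, 0, 0, 0], [-2.6, -5.7, 0, 0, 0, 0], [-2.6, -5.7, 0, 0, 0, 0], [-2.6, -5.7, 0, 0, 0, 0], [-2.6, -5.7, 0, 0, 0, 0]]]'

```text
time: 17.22
eef_pos: [368.7, -303.8, 200.0]
orientation: [-2.22, -2.222, -0.0]
contact_force: [0.0, -0.0, 0.1]
grip_width: 70.0
grasp_force: 0.0
```

```bash
python3 -c "
from h import *
look('wrist','top')"
```

```text
wrist t 17.2 [ 368.7 -303.8  200. ]
w 70.0 F [ 0.  -0.   0.1]
red lid [ 465.1 -317.4] ztop 29 span [15. 15.] px [424. 231.] 2081 disc [ 465.4 -317.7] [49. 48.]
blue jar [ 369.6 -307.5] ztop 45 span [46. 47.] px [320. 227.] 2945
yellow lid [ 592.3 -347.3] ztop 29 span [16. 15.] px [535. 259.] 1368 disc [ 592.2 -347.2] [50. 50.]
yellow jar [ 465.  -362.2] ztop 45 span [101. 139.] px [451. 322.] 1568
top t 17.3 [ 368.8 -303.9  200.1]
w 69.9 F [-0.4  0.1  0.1]
red jar [558.1  53.7] ztop 61 span [44. 44.] px [291. 218.] 267
red lid [ 464.7 -315.9] ztop 31 span [13. 14.] px [439. 261.] 302 disc [ 465.3 -316.1] [48. 49.]
green lid [591.7 338.2] ztop 31 span [13. 14.] px [179. 205.] 232 disc [591.8 338.8] [45. 44.]
green jar [558.5 135.8] ztop 62 span [44. 44.] px [258. 217.] 98
blue lid [480.3 302.9] ztop 31 span [13. 14.] px [191. 249.] 266 disc [480.3 303.7] [45. 45.]
blue jar [ 368.7 -304.9] ztop 47 span [43. 45.] px [437. 299.] 225
yellow lid [ 592.3 -345.8] ztop 30 span [14. 15.] px [450. 211.] 293 disc [ 592.6 -345. ] [49. 47.]
yellow jar [ 491.8 -411.4] ztop 47 span [44. 46.] px [479. 250.] 353
```

Call:
drive_tool --increments '[[[0.1, -0.2, -1, 0, 0, 0], [0.1, -0.2, -3, 0, 0, 0], [0.1, -0.2, -6, 0, 0, 0], [0.1, -0.2, -9, 0, 0, 0], [0.1, -0.2, -12, 0, 0, 0], [0.1, -0.2, -14.5, 0, 0, 0], [0.1, -0.2, -16, 0, 0, 0], [0.1, -0.2, -16.5, 0, 0, 0]]]'

```text
time: 17.98
eef_pos: [367.5, -304.4, 31.6]
orientation: [-2.216, -2.218, 0.0]
contact_force: [-0.8, 0.1, -0.9]
grip_width: 69.7
grasp_force: 0.0
```

Call:
drive_tool --increments '[[[0, 0, 0, 0, 0, 0], [0, 0, 0, 0, 0, 0], [0, 0, 0, 0, 0, 0], [0, 0, 0, 0, 0, 0], [0, 0, 0, 0, 0, 0], [0, 0, 0, 0, 0, 0], [0, 0, 0, 0, 0, 0], [0, 0, 0, 0, 0, 0]]]' --fingers 4

```text
time: 18.65
eef_pos: [369.8, -307.0, 35.8]
orientation: [2.221, 2.221, -0.0]
contact_force: [-0.2, 0.5, 1.3]
grip_width: 46.4
grasp_force: 61.8
```

Call:
drive_tool --increments '[[[0, 0, 0.3, 0, 0, 0], [0, 0, 1, 0, 0, 0], [0, 0, 3, 0, 0, 0], [0, 0, 6, 0, 0, 0], [0, 0, 9, 0, 0, 0], [0, 0, 12, 0, 0, 0], [0, 0, 14.5, 0, 0, 0], [0, 0, 16, 0, 0, 0]]]'

```text
time: 19.32
eef_pos: [370.7, -307.8, 199.5]
orientation: [2.218, 2.218, 0.0]
contact_force: [0.7, -0.7, -1.9]
grip_width: 46.8
grasp_force: 61.9
```

Call:
drive_tool --increments '[[[0.4, 0.6, 0, 0, 0, 0], [1.4, 2.1, 0, 0, 0, 0], [3, 4.5, 0, 0, 0, 0], [4.9, 7.3, 0, 0, 0, 0], [6.8, 10.1, 0, 0, 0, 0], [8.7, 12.9, 0, 0, 0, 0], [10.6, 15.7, 0, 0, 0, 0], [12.4, 18.4, 0, 0, 0, 0]]]'

```text
time: 19.98
eef_pos: [493.5, -120.3, 193.9]
orientation: [-2.22, -2.22, 0.001]
contact_force: [0.3, -0.9, -2.0]
grip_width: 46.6
grasp_force: 61.9
```

Call:
drive_tool --increments '[[[1.9, 2.8, 0, 0, 0, 0], [3.7, 5.5, 0, 0, 0, 0], [5.3, 7.9, 0, 0, 0, 0], [6.2, 9.3, 0, 0, 0, 0], [6.5, 9.7, 0, 0, 0, 0], [6.5, 9.7, 0, 0, 0, 0], [6.5, 9.7, 0, 0, 0, 0], [6.5, 9.7, 0, 0, 0, 0]]]'

```text
time: 20.65
eef_pos: [557.6, -26.4, 194.6]
orientation: [-2.221, -2.22, 0.002]
contact_force: [0.1, -0.8, -2.0]
grip_width: 46.9
grasp_force: 61.9
```

```bash
python3 -c "
from h import *
look('wrist')"
```

```text
wrist t 20.6 [557.6 -26.4 194.6]
w 46.9 F [ 0.1 -0.8 -2. ]
red jar [559.7  53. ] ztop 59 span [46. 47.] px [322. 125.] 3487
green jar [559.6 127.4] ztop 59 span [46. 36.] px [322.  24.] 3027
blue jar [558.2 -27.9] ztop 204 span [47. 48.] px [320. 330.] 13347
```

Call:
drive_tool --increments '[[[0, 0, -0.5, 0, 0, 0], [0, 0, -1.8, 0, 0, 0], [0, 0, -3.6, 0, 0, 0], [0, 0, -5.6, 0, 0, 0], [0, 0, -7.6, 0, 0, 0], [0, 0, -9.6, 0, 0, 0], [0, 0, -11, 0, 0, 0], [0, 0, -12, 0, 0, 0]]]'

```text
time: 21.37
eef_pos: [556.4, -26.1, 72.2]
orientation: [-2.22, -2.218, 0.004]
contact_force: [-0.1, -0.7, -1.0]
grip_width: 46.8
grasp_force: 61.9
```

Call:
drive_tool --increments '[[[0, 0, -0.6, 0, 0, 0], [0, 0, -1.1, 0, 0, 0], [0, 0, -1.6, 0, 0, 0], [0, 0, -2, 0, 0, 0], [0, 0, -2.3, 0, 0, 0], [0, 0, -2.5, 0, 0, 0], [0, 0, -2.5, 0, 0, 0], [0, 0, -2.5, 0, 0, 0]]]'

```text
time: 22.03
eef_pos: [558.8, -25.7, 50.6]
orientation: [2.221, 2.221, 0.0]
contact_force: [1.2, -0.3, -1.3]
grip_width: 46.8
grasp_force: 61.9
```

Call:
drive_tool --increments '[[[0, 0, 0, 0, 0, 0], [0, 0, 0, 0, 0, 0], [0, 0, 0, 0, 0, 0], [0, 0, 0, 0, 0, 0], [0, 0, 0, 0, 0, 0], [0, 0, 0, 0, 0, 0], [0, 0, 0, 0, 0, 0], [0, 0, 0, 0, 0, 0]]]' --fingers 6.4

```text
time: 22.7
eef_pos: [558.6, -25.7, 50.3]
orientation: [2.221, 2.221, 0.0]
contact_force: [0.3, -0.1, 0.9]
grip_width: 64.0
grasp_force: 0.0
```

Call:
drive_tool --increments '[[[0, 0, 0.5, 0, 0, 0], [0, 0, 1.5, 0, 0, 0], [0, 0, 3.5, 0, 0, 0], [0, 0, 6, 0, 0, 0], [0, 0, 9, 0, 0, 0], [0, 0, 12, 0, 0, 0], [0, 0, 14, 0, 0, 0], [0, 0, 15, 0, 0, 0]]]'

```text
time: 23.37
eef_pos: [560.8, -25.9, 205.4]
orientation: [2.217, 2.218, 0.007]
contact_force: [0.8, -0.3, 0.4]
grip_width: 64.0
grasp_force: 0.0
```

Call:
drive_tool --increments '[[[-0.2, -1.1, 0, 0, 0, 0], [-0.6, -3.4, 0, 0, 0, 0], [-1.1, -6.2, 0, 0, 0, 0], [-1.6, -9.2, 0, 0, 0, 0], [-2.1, -12.2, 0, 0, 0, 0], [-2.6, -15.2, 0, 0, 0, 0], [-3.2, -18.2, 0, 0, 0, 0], [-3.7, -21.2, 0, 0, 0, 0]]]' --fingers 7

```text
time: 24.03
eef_pos: [519.4, -239.2, 198.1]
orientation: [-2.219, -2.219, 0.002]
contact_force: [-0.4, 0.5, -0.3]
grip_width: 70.2
grasp_force: 0.0
```

Call:
drive_tool --increments '[[[-0.5, -3, 0, 0, 0, 0], [-1, -6, 0, 0, 0, 0], [-1.6, -9, 0, 0, 0, 0], [-2.1, -12, 0, 0, 0, 0], [-2.6, -15, 0, 0, 0, 0], [-2.9, -16.8, 0, 0, 0, 0], [-3, -17.3, 0, 0, 0, 0], [-3, -17.3, 0, 0, 0, 0]]]'

```text
time: 24.7
eef_pos: [490.3, -411.6, 198.7]
orientation: [-2.222, -2.217, 0.0]
contact_force: [0.3, -0.2, -0.4]
grip_width: 70.2
grasp_force: 0.0
```

```bash
python3 -c "
from h import *
look('wrist','top')"
```

```text
wrist t 24.7 [ 490.3 -411.6  198.7]
w 70.2 F [ 0.3 -0.2 -0.4]
red lid [ 465.8 -318.1] ztop 29 span [15. 15.] px [290. 108.] 2655 disc [ 465.7 -318.2] [48. 49.]
yellow lid [ 592.7 -347.4] ztop 29 span [14. 15.] px [437. 145.] 2364 disc [ 592.9 -347.1] [49. 49.]
yellow jar [ 492.9 -412.2] ztop 45 span [47. 47.] px [322. 223.] 3131
top t 24.8 [ 490.8 -410.4  199. ]
w 69.8 F [ 0.3  0.9 -0. ]
red jar [558.   53.7] ztop 61 span [44. 44.] px [291. 218.] 269
red lid [ 465.9 -316.3] ztop 29 span [15. 13.] px [439. 261.] 304 disc [ 465.4 -316.4] [48. 48.]
green lid [591.7 338.3] ztop 31 span [13. 14.] px [179. 205.] 239 disc [592.1 338.7] [43. 44.]
green jar [558.2 135.7] ztop 63 span [44. 44.] px [259. 217.] 97
blue lid [480.3 303.6] ztop 30 span [13. 12.] px [191. 249.] 239 disc [480.2 303.6] [45. 44.]
yellow lid [ 592.5 -345.7] ztop 30 span [13. 14.] px [450. 211.] 299 disc [ 592.8 -346. ] [49. 49.]
yellow jar [ 491.8 -409.9] ztop 48 span [44. 46.] px [479. 250.] 354
```

Call:
drive_tool --increments '[[[0.1, -0.1, -1, 0, 0, 0], [0.1, -0.1, -3, 0, 0, 0], [0.1, -0.1, -6, 0, 0, 0], [0.1, -0.1, -9, 0, 0, 0], [0.1, -0.1, -12, 0, 0, 0], [0.1, -0.1, -14.5, 0, 0, 0], [0.1, -0.1, -16, 0, 0, 0], [0.1, -0.1, -16.5, 0, 0, 0]]]'

```text
time: 25.47
eef_pos: [490.7, -408.0, 30.8]
orientation: [-2.214, -2.218, 0.0]
contact_force: [-0.8, 0.5, 0.1]
grip_width: 70.0
grasp_force: 0.0
```

Call:
drive_tool --increments '[[[0, 0, 0, 0, 0, 0], [0, 0, 0, 0, 0, 0], [0, 0, 0, 0, 0, 0], [0, 0, 0, 0, 0, 0], [0, 0, 0, 0, 0, 0], [0, 0, 0, 0, 0, 0], [0, 0, 0, 0, 0, 0], [0, 0, 0, 0, 0, 0]]]' --fingers 4

```text
time: 26.13
eef_pos: [492.8, -412.1, 35.9]
orientation: [2.221, 2.221, 0.0]
contact_force: [-0.1, -0.3, 0.4]
grip_width: 46.7
grasp_force: 61.8
```

Call:
drive_tool --increments '[[[0, 0, 0.3, 0, 0, 0], [0, 0, 1, 0, 0, 0], [0, 0, 3, 0, 0, 0], [0, 0, 6, 0, 0, 0], [0, 0, 9, 0, 0, 0], [0, 0, 12, 0, 0, 0], [0, 0, 14.5, 0, 0, 0], [0, 0, 16, 0, 0, 0]]]'

```text
time: 26.8
eef_pos: [493.8, -412.9, 200.0]
orientation: [2.217, 2.217, 0.0]
contact_force: [0.2, 0.2, -1.4]
grip_width: 46.3
grasp_force: 61.9
```

Call:
drive_tool --increments '[[[0.1, 0.6, 0, 0, 0, 0], [0.5, 2.2, 0, 0, 0, 0], [1, 4.7, 0, 0, 0, 0], [1.6, 7.5, 0, 0, 0, 0], [2.2, 10.3, 0, 0, 0, 0], [2.8, 13.1, 0, 0, 0, 0], [3.4, 15.9, 0, 0, 0, 0], [4, 18.7, 0, 0, 0, 0]]]'

```text
time: 27.47
eef_pos: [531.0, -221.2, 192.4]
orientation: [-2.218, -2.218, 0.002]
contact_force: [0.3, 0.3, -1.1]
grip_width: 46.7
grasp_force: 61.8
```

Call:
drive_tool --increments '[[[0.6, 2.8, 0, 0, 0, 0], [1.2, 5.6, 0, 0, 0, 0], [1.8, 8.4, 0, 0, 0, 0], [2.3, 10.6, 0, 0, 0, 0], [2.5, 11.6, 0, 0, 0, 0], [2.6, 11.9, 0, 0, 0, 0], [2.6, 11.9, 0, 0, 0, 0], [2.6, 11.9, 0, 0, 0, 0]]]'

```text
time: 28.13
eef_pos: [557.9, -105.9, 194.3]
orientation: [-2.22, -2.221, 0.002]
contact_force: [-0.4, -0.3, -2.4]
grip_width: 46.7
grasp_force: 61.8
```

```bash
python3 -c "
from h import *
look('wrist')"
```

```text
wrist t 28.1 [ 557.9 -105.9  194.3]
w 46.7 F [-0.4 -0.3 -2.4]
red jar [559.6  47.4] ztop 59 span [46. 36.] px [322.  25.] 3148
blue jar [559.6 -27.6] ztop 59 span [45. 46.] px [322. 126.] 3323
yellow jar [ 558.5 -107. ] ztop 203 span [47. 49.] px [320. 329.] 13702
yellow jar [ 580.6 -221. ] ztop 18 span [ 38. 251.] px [349. 414.] 651
```

Call:
drive_tool --increments '[[[0, 0, -0.5, 0, 0, 0], [0, 0, -1.8, 0, 0, 0], [0, 0, -3.6, 0, 0, 0], [0, 0, -5.6, 0, 0, 0], [0, 0, -7.6, 0, 0, 0], [0, 0, -9.6, 0, 0, 0], [0, 0, -11, 0, 0, 0], [0, 0, -12, 0, 0, 0]]]'

```text
time: 28.85
eef_pos: [556.5, -106.1, 72.0]
orientation: [-2.22, -2.218, 0.004]
contact_force: [0.2, -0.6, -0.1]
grip_width: 46.6
grasp_force: 61.8
```

Call:
drive_tool --increments '[[[0, 0, -0.6, 0, 0, 0], [0, 0, -1.1, 0, 0, 0], [0, 0, -1.6, 0, 0, 0], [0, 0, -2, 0, 0, 0], [0, 0, -2.3, 0, 0, 0], [0, 0, -2.5, 0, 0, 0], [0, 0, -2.5, 0, 0, 0], [0, 0, -2.5, 0, 0, 0]]]'

```text
time: 29.52
eef_pos: [558.8, -105.7, 50.6]
orientation: [2.221, 2.221, 0.0]
contact_force: [0.5, -1.0, -0.9]
grip_width: 46.8
grasp_force: 61.8
```

Call:
drive_tool --increments '[[[0, 0, 0, 0, 0, 0], [0, 0, 0, 0, 0, 0], [0, 0, 0, 0, 0, 0], [0, 0, 0, 0, 0, 0], [0, 0, 0, 0, 0, 0], [0, 0, 0, 0, 0, 0], [0, 0, 0, 0, 0, 0], [0, 0, 0, 0, 0, 0]]]' --fingers 6.4

```text
time: 30.18
eef_pos: [558.6, -105.7, 50.3]
orientation: [-2.221, -2.221, -0.0]
contact_force: [0.7, -0.5, -0.0]
grip_width: 64.2
grasp_force: 0.0
```

Call:
drive_tool --increments '[[[0, 0, 0.5, 0, 0, 0], [0, 0, 1.5, 0, 0, 0], [0, 0, 3.5, 0, 0, 0], [0, 0, 6, 0, 0, 0], [0, 0, 9, 0, 0, 0], [0, 0, 12, 0, 0, 0], [0, 0, 14, 0, 0, 0], [0, 0, 15, 0, 0, 0]]]'

```text
time: 30.85
eef_pos: [560.8, -106.2, 205.5]
orientation: [2.217, 2.217, 0.006]
contact_force: [-0.0, -0.3, -0.3]
grip_width: 64.3
grasp_force: 0.0
```

Call:
drive_tool --increments '[[[0, 0, 0, 0, 0, 0], [0.3, -2, 0, 0, 0, 0], [0.7, -5, 0, 0, 0, 0], [1.1, -8, 0, 0, 0, 0], [1.5, -11, 0, 0, 0, 0], [2, -14, 0, 0, 0, 0], [2.4, -17, 0, 0, 0, 0], [2.8, -20, 0, 0, 0, 0]]]' --fingers 4

```text
time: 31.52
eef_pos: [585.5, -306.5, 197.8]
orientation: [-2.219, -2.219, 0.001]
contact_force: [-0.2, -0.2, 0.1]
grip_width: 39.8
grasp_force: 0.0
```

Call:
drive_tool --increments '[[[0.3, -2, 0, 0, 0, 0], [0.5, -3.3, 0, 0, 0, 0], [0.6, -4, 0, 0, 0, 0], [0.6, -4.1, 0, 0, 0, 0], [0.6, -4.1, 0, 0, 0, 0], [0.6, -4.1, 0, 0, 0, 0], [0.6, -4.1, 0, 0, 0, 0], [0.6, -4.1, 0, 0, 0, 0]]]'

```text
time: 32.18
eef_pos: [592.7, -345.6, 200.5]
orientation: [-2.22, -2.223, -0.0]
contact_force: [0.8, 0.2, -0.0]
grip_width: 40.1
grasp_force: 0.0
```

```bash
python3 -c "
from h import *
look('wrist','top')"
```

```text
wrist t 32.2 [ 592.7 -345.6  200.5]
w 40.1 F [ 0.8  0.2 -0. ]
red lid [ 466.2 -318.1] ztop 29 span [15. 16.] px [179. 187.] 2092 disc [ 466.3 -317.7] [49. 49.]
yellow lid [ 592.9 -346.9] ztop 29 span [15. 15.] px [319. 217.] 2361 disc [ 593.3 -347.2] [49. 49.]
top t 32.2 [ 592.7 -345.7  200.6]
w 39.9 F [ 0.5  0.7 -0. ]
red jar [558.8  53.8] ztop 62 span [42. 44.] px [291. 218.] 271
red lid [ 464.7 -316.2] ztop 29 span [13. 13.] px [439. 261.] 308 disc [ 465.4 -316.7] [48. 48.]
green lid [591.3 338. ] ztop 32 span [14. 14.] px [179. 205.] 242 disc [592. 339.] [44. 44.]
green jar [557.  135.5] ztop 62 span [41. 44.] px [259. 218.] 81
blue jar [556. -25.] ztop 63 span [37. 41.] px [325. 221.] 92
blue lid [480.4 302.8] ztop 30 span [13. 13.] px [191. 249.] 238 disc [480.3 303.4] [45. 45.]
yellow lid [ 592.6 -345.8] ztop 30 span [13. 15.] px [450. 211.] 297 disc [ 592.5 -345.5] [50. 47.]
yellow jar [ 557.7 -105.9] ztop 61 span [42. 44.] px [356. 220.] 305
```

Call:
drive_tool --increments '[[[0, 0, -1, 0, 0, 0], [0, 0, -3, 0, 0, 0], [0, 0, -6, 0, 0, 0], [0, 0, -9, 0, 0, 0], [0, 0, -12, 0, 0, 0], [0, 0, -14, 0, 0, 0], [0, 0, -15, 0, 0, 0], [0, 0, -15.5, 0, 0, 0]]]'

```text
time: 32.95
eef_pos: [590.9, -345.6, 42.3]
orientation: [-2.218, -2.218, 0.002]
contact_force: [-0.2, 0.4, 0.4]
grip_width: 40.0
grasp_force: 0.0
```

Call:
drive_tool --increments '[[[0, 0, -0.3, 0, 0, 0], [0, 0, -0.7, 0, 0, 0], [0, 0, -1.1, 0, 0, 0], [0, 0, -1.4, 0, 0, 0], [0, 0, -1.6, 0, 0, 0], [0, 0, -1.6, 0, 0, 0], [0, 0, -1.6, 0, 0, 0], [0, 0, -1.6, 0, 0, 0]]]'

```text
time: 33.62
eef_pos: [592.8, -346.9, 29.7]
orientation: [2.221, 2.221, 0.0]
contact_force: [-0.1, 0.3, 0.1]
grip_width: 39.8
grasp_force: 0.0
```

Call:
drive_tool --increments '[[[0, 0, 0, 0, 0, 0], [0, 0, 0, 0, 0, 0], [0, 0, 0, 0, 0, 0], [0, 0, 0, 0, 0, 0], [0, 0, 0, 0, 0, 0], [0, 0, 0, 0, 0, 0], [0, 0, 0, 0, 0, 0], [0, 0, 0, 0, 0, 0]]]' --fingers 1

```text
time: 34.28
eef_pos: [592.9, -346.9, 29.8]
orientation: [2.221, 2.221, 0.0]
contact_force: [-0.4, -0.1, 4.8]
grip_width: 13.5
grasp_force: 58.7
```

Call:
drive_tool --increments '[[[0, 0, 0.3, 0, 0, 0], [0, 0, 1, 0, 0, 0], [0, 0, 3, 0, 0, 0], [0, 0, 5.5, 0, 0, 0], [0, 0, 8, 0, 0, 0], [0, 0, 10, 0, 0, 0], [0, 0, 11, 0, 0, 0], [0, 0, 11, 0, 0, 0]]]'

```text
time: 34.95
eef_pos: [594.3, -347.8, 142.9]
orientation: [2.217, 2.218, 0.002]
contact_force: [0.0, 0.7, -0.7]
grip_width: 13.7
grasp_force: 58.5
```

```bash
python3 -c "
from h import *
look('wrist')
from cell import *
cv2.imwrite('pics/w4.png',read_camera('wrist')['color'])"
```

```text
wrist t 35.0 [ 594.3 -347.8  142.9]
w 13.7 F [ 0.   0.7 -0.7]
red lid [ 466.3 -317.9] ztop 28 span [16. 15.] px [150. 198.] 2837 disc [ 466.  -317.7] [49. 49.]
yellow jar [ 594.8 -346.7] ztop 142 span [41. 18.] px [319. 301.] 5559
```

View pics/w4.png

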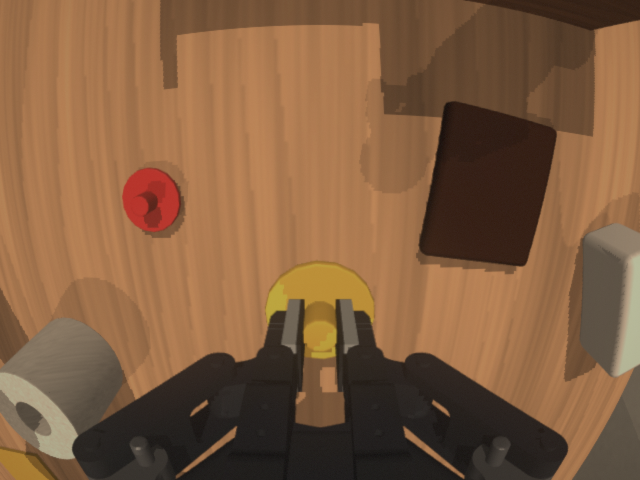

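The yellow lid hangs level in the fingers, its disc centred at about (320,310). Next I'll check its offset from the tool and where its jar stands.

```bash
cat >> h.py <<'E'
def held(col):
    from cell import state,read_camera
    s=state();c=read_camera("wrist");P=np.array(s["eef_pos"]);W=world_any(c,P,s["orientation"]);hsv=cv2.cvtColor(c["color"],cv2.COLOR_BGR2HSV)
    m=sum(((hsv[...,0]>=a)&(hsv[...,0]<=b)) for a,b in H[col]).astype(bool)&(hsv[...,1]>80)&(c["z_map"]>0)
    p=W[m]-P;p=p[(np.hypot(p[:,0],p[:,1])<45)&(p[:,2]<-12)&(p[:,2]>-26)]
    pl=np.c_[p[:,:2],np.ones(len(p))];k=np.linalg.lstsq(pl[p[:,2]>-21],p[p[:,2]>-21][:,2],rcond=None)[0]
    print("TCP",P.round(1),"w %.1f"%s["grip_width"],"held rel: ymax-25 %.1f"%(np.percentile(p[:,1],99.7)-25),"x mid %.1f"%((np.percentile(p[:,0],.3)+np.percentile(p[:,0],99.7))/2),"disc z %.1f"%np.median(p[:,2]),"tilt",k[:2].round(3),len(p))
E
python3 -c "
from h import *
held('yellow')"
```

```text
TCP [ 592.3 -346.5  138.8] w 13.3 held rel: ymax-25 -0.7 x mid 0.5 disc z -19.4 tilt [ 0.001 -0.009] 4232
```

Call:
drive_tool --increments '[[[-0.1, 0.6, 0.3, 0, 0, 0], [-0.4, 2.4, 0.8, 0, 0, 0], [-0.8, 5, 1.4, 0, 0, 0], [-1.2, 8, 2, 0, 0, 0], [-1.6, 11, 2, 0, 0, 0], [-2, 14, 2, 0, 0, 0], [-2.4, 17, 2, 0, 0, 0], [-2.8, 20, 2, 0, 0, 0]]]'

```text
time: 35.77
eef_pos: [563.0, -143.8, 158.6]
orientation: [-2.22, -2.22, 0.001]
contact_force: [-0.1, -0.1, -0.4]
grip_width: 13.0
grasp_force: 58.6
```

Call:
drive_tool --increments '[[[-0.3, 2, 0, 0, 0, 0], [-0.5, 3.4, 0, 0, 0, 0], [-0.6, 4, 0, 0, 0, 0], [-0.6, 4.1, 0, 0, 0, 0], [-0.6, 4.1, 0, 0, 0, 0], [-0.6, 4.1, 0, 0, 0, 0], [-0.6, 4.1, 0, 0, 0, 0], [-0.6, 4.1, 0, 0, 0, 0]]]'

```text
time: 36.43
eef_pos: [558.8, -106.7, 159.2]
orientation: [2.223, 2.22, -0.0]
contact_force: [0.6, -0.1, -0.2]
grip_width: 13.2
grasp_force: 58.6
```

Call:
drive_tool --increments '[[[0, 0, -0.5, 0, 0, 0], [0, 0, -1.5, 0, 0, 0], [0, 0, -3, 0, 0, 0], [0, 0, -4.5, 0, 0, 0], [0, 0, -5.5, 0, 0, 0], [0, 0, -6.2, 0, 0, 0], [0, 0, -6.4, 0, 0, 0], [0, 0, -6.4, 0, 0, 0]]]'

```text
time: 37.1
eef_pos: [558.0, -105.7, 94.3]
orientation: [-2.221, -2.22, 0.001]
contact_force: [-0.1, 0.4, -1.0]
grip_width: 13.1
grasp_force: 58.6
```

```bash
python3 -c "
from h import *
from cell import *
held('yellow');look('side');s=state();c=read_camera('side');c2=read_camera('wrist');cv2.imwrite('pics/m5.png',np.hstack([cv2.resize(c['color'][140:380,200:440],(400,400)),cv2.resize(c2['color'],(400,300))[:300].repeat(1,0) if 0 else cv2.copyMakeBorder(cv2.resize(c2['color'],(400,300)),0,100,0,0,0)]))"
```

```text
TCP [ 558.  -105.7   94.3] w 13.1 held rel: ymax-25 -0.7 x mid 0.4 disc z -19.4 tilt [-0.001 -0.011] 4306
side t 37.1 [ 558.7 -105.8   95.2]
w 13.4 F [-0.2 -0.9 -0.3]
red lid [ 485.9 -284.2] ztop 28 span [14. 18.] px [374. 193.] 180 disc [ 485.6 -280.7] [47. 46.]
red jar [555.7  55. ] ztop 59 span [47. 50.] px [300. 271.] 453
green jar [556.3 136.8] ztop 59 span [47. 48.] px [285. 298.] 463
green jar [39.9 15.8] ztop 21 span [ 75. 134.] px [522. 351.] 1879
green lid [588.3 339.7] ztop 29 span [16. 15.] px [228. 380.] 428 disc [588.9 339.6] [47. 47.]
blue jar [556.5 -24.5] ztop 59 span [47. 48.] px [314. 246.] 407
blue lid [476.8 304.9] ztop 28 span [15. 16.] px [285. 385.] 443 disc [477.6 304.1] [47. 48.]
yellow jar [ 550.6 -102.1] ztop 93 span [28. 15.] px [326. 222.] 457
```

View pics/m5.png

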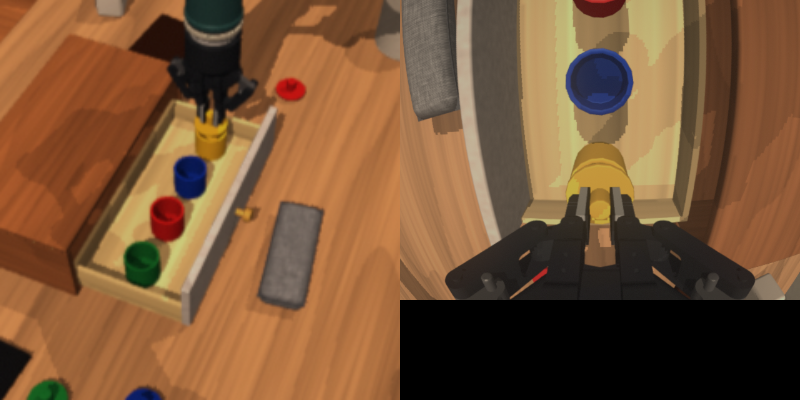

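The lid is over the yellow jar. The red lid has been knocked to about (488,-286). I'll lower and release.

Call:
drive_tool --increments '[[[0, 0, -0.2, 0, 0, 0], [0, 0, -0.4, 0, 0, 0], [0, 0, -0.6, 0, 0, 0], [0, 0, -0.8, 0, 0, 0], [0, 0, -1, 0, 0, 0], [0, 0, -1.2, 0, 0, 0], [0, 0, -1.2, 0, 0, 0], [0, 0, -1.2, 0, 0, 0]]]'

```text
time: 37.97
eef_pos: [558.4, -105.7, 83.1]
orientation: [-2.221, -2.221, 0.0]
contact_force: [-0.7, -0.2, -0.5]
grip_width: 13.3
grasp_force: 58.8
```

```bash
python3 -c "
from h import *
from cell import *
held('yellow');print(state()['contact_force'])"
```

```text
TCP [ 558.4 -105.7   83.1] w 13.3 held rel: ymax-25 -0.7 x mid 0.5 disc z -19.4 tilt [-0.    -0.011] 4304
[-0.75679019  0.79078894 -0.20309328]
```

Call:
drive_tool --increments '[[[0, 0, 0, 0, 0, 0], [0, 0, 0, 0, 0, 0], [0, 0, 0, 0, 0, 0], [0, 0, 0, 0, 0, 0], [0, 0, 0, 0, 0, 0], [0, 0, 0, 0, 0, 0], [0, 0, 0, 0, 0, 0], [0, 0, 0, 0, 0, 0]]]' --fingers 4

```text
time: 38.68
eef_pos: [558.5, -105.7, 83.3]
orientation: [-2.221, -2.221, 0.0]
contact_force: [0.2, -0.2, 0.2]
grip_width: 40.2
grasp_force: 0.0
```

Call:
drive_tool --increments '[[[0, 0, 0.3, 0, 0, 0], [0, 0, 1, 0, 0, 0], [0, 0, 2.5, 0, 0, 0], [0, 0, 5, 0, 0, 0], [0, 0, 7.5, 0, 0, 0], [0, 0, 9.7, 0, 0, 0], [0, 0, 11.2, 0, 0, 0], [0, 0, 11.7, 0, 0, 0]]]'

```text
time: 39.35
eef_pos: [560.7, -106.2, 204.7]
orientation: [2.217, 2.217, 0.005]
contact_force: [0.1, 0.5, -0.2]
grip_width: 39.9
grasp_force: 0.0
```

```bash
python3 -c "
from h import *
look('wrist')"
```

```text
wrist t 39.4 [ 560.7 -106.2  204.7]
w 39.9 F [ 0.1  0.5 -0.2]
red jar [559.8  48.7] ztop 59 span [46. 40.] px [316.  26.] 3106
red lid [ 541.2 -116.3] ztop 220 span [0. 3.] px [271. 376.] 116
blue jar [559.6 -27.5] ztop 59 span [46. 46.] px [317. 125.] 3068
yellow lid [ 559.2 -106.1] ztop 82 span [15. 15.] px [316. 227.] 3637 disc [ 558.8 -106.1] [48. 50.]
```

Call:
drive_tool --increments '[[[-0.3, -0.7, 0, 0, 0, 0], [-1, -2.6, 0, 0, 0, 0], [-2.1, -5.4, 0, 0, 0, 0], [-3.3, -8.4, 0, 0, 0, 0], [-4.5, -11.4, 0, 0, 0, 0], [-5.6, -14.4, 0, 0, 0, 0], [-6.6, -16.9, 0, 0, 0, 0], [-7, -18, 0, 0, 0, 0]]]'

```text
time: 40.07
eef_pos: [485.9, -288.2, 198.2]
orientation: [-2.222, -2.217, 0.003]
contact_force: [-0.2, -0.3, -0.4]
grip_width: 40.0
grasp_force: 0.0
```

```bash
python3 -c "
from h import *
look('wrist')"
```

```text
wrist t 40.1 [ 485.9 -288.2  198.2]
w 40.0 F [-0.2 -0.3 -0.4]
red lid [ 488.3 -285.2] ztop 29 span [16. 16.] px [323. 212.] 2431 disc [ 488.8 -284.9] [49. 49.]
yellow jar [ 560.  -121.1] ztop 65 span [47. 21.] px [414.  15.] 2003
```

Call:
drive_tool --increments '[[[0, 0.1, -1, 0, 0, 0], [0, 0.1, -3, 0, 0, 0], [0, 0.1, -6, 0, 0, 0], [0, 0.1, -9, 0, 0, 0], [0, 0.1, -11, 0, 0, 0], [0, 0.1, -12, 0, 0, 0], [0, 0.1, -12, 0, 0, 0], [0, 0.1, -12, 0, 0, 0]]]'

```text
time: 40.78
eef_pos: [488.5, -283.6, 79.6]
orientation: [-2.219, -2.221, 0.0]
contact_force: [-0.1, 1.1, 1.2]
grip_width: 40.0
grasp_force: 0.0
```

```bash
python3 -c "
from h import *
look('wrist')"
```

```text
wrist t 40.8 [ 488.5 -283.6   79.6]
w 40.0 F [-0.1  1.1  1.2]
red lid [ 488.7 -284.5] ztop 29 span [15. 16.] px [319. 270.] 5366 disc [ 488.7 -285.1] [49. 50.]
```

Call:
drive_tool --increments '[[[0, 0, -0.5, 0, 0, 0], [0, 0, -1.5, 0, 0, 0], [0, 0, -2.7, 0, 0, 0], [0, 0, -3.8, 0, 0, 0], [0, 0, -4.6, 0, 0, 0], [0, 0, -5, 0, 0, 0], [0, 0, -5, 0, 0, 0], [0, 0, -5, 0, 0, 0]]]'

```text
time: 41.5
eef_pos: [488.3, -284.6, 29.7]
orientation: [-2.221, -2.221, 0.0]
contact_force: [-0.5, -0.1, 0.2]
grip_width: 40.1
grasp_force: 0.0
```

Call:
drive_tool --increments '[[[0, 0, 0, 0, 0, 0], [0, 0, 0, 0, 0, 0], [0, 0, 0, 0, 0, 0], [0, 0, 0, 0, 0, 0], [0, 0, 0, 0, 0, 0], [0, 0, 0, 0, 0, 0], [0, 0, 0, 0, 0, 0], [0, 0, 0, 0, 0, 0]]]' --fingers 1

```text
time: 42.17
eef_pos: [489.3, -285.2, 31.1]
orientation: [2.22, 2.22, 0.001]
contact_force: [0.0, 0.2, 6.1]
grip_width: 13.4
grasp_force: 58.8
```

Call:
drive_tool --increments '[[[0, 0, 0.3, 0, 0, 0], [0, 0, 1, 0, 0, 0], [0, 0, 3, 0, 0, 0], [0, 0, 5.5, 0, 0, 0], [0, 0, 8, 0, 0, 0], [0, 0, 10.5, 0, 0, 0], [0, 0, 12.5, 0, 0, 0], [0, 0, 13, 0, 0, 0]]]'

```text
time: 42.83
eef_pos: [490.4, -285.9, 164.5]
orientation: [2.217, 2.217, 0.002]
contact_force: [0.7, -0.1, -0.5]
grip_width: 13.0
grasp_force: 58.6
```

```bash
python3 -c "
from h import *
held('red')"
```

```text
TCP [ 490.4 -285.9  164.5] w 13.0 held rel: ymax-25 -0.4 x mid 0.7 disc z -20.8 tilt [-0.002 -0.014] 4351
```

Call:
drive_tool --increments '[[[0.1, 0.6, 0, 0, 0, 0], [0.5, 2.3, 0, 0, 0, 0], [1, 5, 0, 0, 0, 0], [1.6, 8, 0, 0, 0, 0], [2.3, 11, 0, 0, 0, 0], [2.9, 14, 0, 0, 0, 0], [3.5, 17, 0, 0, 0, 0], [4.1, 20, 0, 0, 0, 0]]]'

```text
time: 43.55
eef_pos: [527.7, -82.5, 157.5]
orientation: [-2.219, -2.218, 0.004]
contact_force: [0.4, 0.2, -1.2]
grip_width: 13.5
grasp_force: 58.6
```

Call:
drive_tool --increments '[[[0.6, 3, 0, 0, 0, 0], [1.2, 6, 0, 0, 0, 0], [1.9, 9, 0, 0, 0, 0], [2.5, 11.8, 0, 0, 0, 0], [2.8, 13.4, 0, 0, 0, 0], [2.9, 13.9, 0, 0, 0, 0], [2.9, 13.9, 0, 0, 0, 0], [2.9, 13.9, 0, 0, 0, 0]]]'

```text
time: 44.22
eef_pos: [557.3, 54.0, 158.6]
orientation: [-2.219, -2.221, 0.004]
contact_force: [-0.8, 0.1, -0.9]
grip_width: 13.5
grasp_force: 58.6
```

Call:
drive_tool --increments '[[[0, 0, -0.5, 0, 0, 0], [0, 0, -1.5, 0, 0, 0], [0, 0, -3, 0, 0, 0], [0, 0, -4.5, 0, 0, 0], [0, 0, -5.5, 0, 0, 0], [0, 0, -6.2, 0, 0, 0], [0, 0, -6.4, 0, 0, 0], [0, 0, -6.4, 0, 0, 0]]]'

```text
time: 44.88
eef_pos: [558.0, 53.9, 95.4]
orientation: [-2.221, -2.22, 0.002]
contact_force: [-0.4, 0.4, -0.1]
grip_width: 13.2
grasp_force: 58.6
```

```bash
python3 -c "
from h import *
held('red');look('side')"
```

```text
TCP [558.   53.9  95.4] w 13.2 held rel: ymax-25 -0.4 x mid 0.5 disc z -20.7 tilt [ 0.001 -0.014] 4366
side t 44.9 [558.7  54.   96.2]
w 12.8 F [ 0.3 -0.2 -0.7]
red jar [549.7  57.5] ztop 94 span [28. 18.] px [300. 270.] 464
green jar [555.9 137. ] ztop 59 span [45. 48.] px [285. 298.] 467
green jar [29.5 23.8] ztop 45 span [ 78. 102.] px [525. 352.] 2490
green lid [588.1 339.6] ztop 29 span [18. 14.] px [228. 380.] 425 disc [588.3 339.2] [47. 49.]
blue lid [477.3 304.9] ztop 29 span [15. 14.] px [285. 385.] 443 disc [477.8 304.2] [48. 49.]
yellow lid [ 556.  -104.2] ztop 80 span [14. 18.] px [326. 222.] 432 disc [ 556.2 -103.5] [49. 50.]
```

Call:
drive_tool --increments '[[[0, 0, -0.2, 0, 0, 0], [0, 0, -0.4, 0, 0, 0], [0, 0, -0.6, 0, 0, 0], [0, 0, -0.8, 0, 0, 0], [0, 0, -1, 0, 0, 0], [0, 0, -1.1, 0, 0, 0], [0, 0, -1.1, 0, 0, 0], [0, 0, -1.1, 0, 0, 0]]]'

```text
time: 45.65
eef_pos: [558.5, 54.3, 85.1]
orientation: [-2.221, -2.221, 0.0]
contact_force: [0.6, 0.3, -0.6]
grip_width: 13.0
grasp_force: 58.6
```

Call:
drive_tool --increments '[[[0, 0, 0, 0, 0, 0], [0, 0, 0, 0, 0, 0], [0, 0, 0, 0, 0, 0], [0, 0, 0, 0, 0, 0], [0, 0, 0, 0, 0, 0], [0, 0, 0, 0, 0, 0], [0, 0, 0, 0, 0, 0], [0, 0, 0, 0, 0, 0]]]' --fingers 4

```text
time: 46.32
eef_pos: [558.6, 54.3, 85.3]
orientation: [-2.221, -2.222, 0.0]
contact_force: [0.4, -0.3, -0.1]
grip_width: 39.9
grasp_force: 0.0
```

Call:
drive_tool --increments '[[[0, 0, 0.3, 0, 0, 0], [0, 0, 1, 0, 0, 0], [0, 0, 2.5, 0, 0, 0], [0, 0, 5, 0, 0, 0], [0, 0, 7.5, 0, 0, 0], [0, 0, 9.7, 0, 0, 0], [0, 0, 11.2, 0, 0, 0], [0, 0, 11.5, 0, 0, 0]]]'

```text
time: 46.98
eef_pos: [561.1, 54.4, 205.0]
orientation: [2.218, 2.218, 0.009]
contact_force: [0.7, -0.3, -0.4]
grip_width: 40.1
grasp_force: 0.0
```

```bash
python3 -c "
from h import *
look('wrist','top')"
```

```text
wrist t 47.0 [561.1  54.4 205. ]
w 40.1 F [ 0.7 -0.3 -0.4]
red lid [559.7  54.5] ztop 82 span [15. 15.] px [315. 228.] 3483 disc [558.9  54.8] [48. 50.]
green jar [559.6 134.1] ztop 59 span [46. 46.] px [315. 124.] 3209
blue jar [559.2 -26.9] ztop 59 span [45. 47.] px [316. 313.] 2529
yellow lid [ 559.2 -105. ] ztop 81 span [15. 15.] px [316. 381.] 2787 disc [ 558.8 -104.7] [49. 48.]
top t 47.0 [560.4  54.4 203.7]
w 40.2 F [ 0.1 -0.7 -0.3]
red jar [553.7  43.3] ztop 69 span [32. 24.] px [296. 220.] 102
green lid [592.  338.5] ztop 30 span [13. 13.] px [179. 205.] 229 disc [592.  338.7] [44. 45.]
green jar [558.3 134.6] ztop 61 span [44. 46.] px [258. 217.] 286
blue jar [558.5 -28.4] ztop 61 span [42. 39.] px [325. 219.] 160
blue lid [480.4 303.1] ztop 31 span [13. 13.] px [191. 249.] 261 disc [480.2 303.1] [46. 45.]
yellow lid [ 558.7 -104.9] ztop 83 span [15. 12.] px [356. 219.] 323 disc [ 558.3 -104.3] [48. 46.]
```

Call:
drive_tool --increments '[[[-0.3, 1, 0, 0, 0, 0], [-1, 3.2, 0, 0, 0, 0], [-2, 6.4, 0, 0, 0, 0], [-3, 9.7, 0, 0, 0, 0], [-4.1, 13, 0, 0, 0, 0], [-5.1, 16.3, 0, 0, 0, 0], [-6.1, 19.6, 0, 0, 0, 0], [-7.1, 22.6, 0, 0, 0, 0]]]'

```text
time: 47.75
eef_pos: [485.2, 282.0, 198.1]
orientation: [-2.22, -2.221, 0.005]
contact_force: [0.0, 0.4, 0.0]
grip_width: 40.1
grasp_force: 0.0
```

Call:
drive_tool --increments '[[[-0.5, 1.8, -0.5, 0, 0, 0], [-0.7, 2.3, -2, 0, 0, 0], [-0.7, 2.3, -5, 0, 0, 0], [-0.7, 2.3, -8, 0, 0, 0], [-0.7, 2.3, -10.5, 0, 0, 0], [-0.7, 2.3, -12, 0, 0, 0], [-0.7, 2.3, -12, 0, 0, 0], [-0.7, 2.3, -12, 0, 0, 0]]]'

```text
time: 48.42
eef_pos: [478.2, 302.6, 77.8]
orientation: [-2.22, -2.221, 0.008]
contact_force: [0.1, -0.3, 1.3]
grip_width: 40.1
grasp_force: 0.0
```

```bash
python3 -c "
from h import *
look('wrist')"
```

```text
wrist t 48.4 [478.2 302.6  77.8]
w 40.1 F [ 0.1 -0.3  1.3]
green lid [591.5 338.1] ztop 29 span [16. 15.] px [510. 212.] 4467 disc [591.4 337.7] [50. 49.]
blue lid [480.6 303.3] ztop 29 span [15. 16.] px [323. 268.] 5402 disc [480.6 302.9] [48. 49.]
```

Call:
drive_tool --increments '[[[0, 0, -0.5, 0, 0, 0], [0, 0, -1.5, 0, 0, 0], [0, 0, -2.7, 0, 0, 0], [0, 0, -3.8, 0, 0, 0], [0, 0, -4.7, 0, 0, 0], [0, 0, -5.1, 0, 0, 0], [0, 0, -5.1, 0, 0, 0], [0, 0, -5.1, 0, 0, 0]]]'

```text
time: 49.13
eef_pos: [480.4, 303.1, 28.8]
orientation: [-2.221, -2.221, 0.001]
contact_force: [0.6, -0.1, -0.7]
grip_width: 39.8
grasp_force: 0.0
```

Call:
drive_tool --increments '[[[0, 0, 0, 0, 0, 0], [0, 0, 0, 0, 0, 0], [0, 0, 0, 0, 0, 0], [0, 0, 0, 0, 0, 0], [0, 0, 0, 0, 0, 0], [0, 0, 0, 0, 0, 0], [0, 0, 0, 0, 0, 0], [0, 0, 0, 0, 0, 0]]]' --fingers 1

```text
time: 49.8
eef_pos: [481.2, 303.6, 30.0]
orientation: [2.221, 2.221, 0.002]
contact_force: [-0.5, -0.4, 5.3]
grip_width: 13.3
grasp_force: 58.8
```

Call:
drive_tool --increments '[[[0, 0, 0.3, 0, 0, 0], [0, 0, 1, 0, 0, 0], [0, 0, 3, 0, 0, 0], [0, 0, 5.5, 0, 0, 0], [0, 0, 8, 0, 0, 0], [0, 0, 10.5, 0, 0, 0], [0, 0, 12.5, 0, 0, 0], [0, 0, 13.1, 0, 0, 0]]]'

```text
time: 50.47
eef_pos: [482.3, 304.3, 164.4]
orientation: [2.22, 2.22, 0.009]
contact_force: [-0.1, 1.2, 0.2]
grip_width: 13.4
grasp_force: 58.6
```

```bash
python3 -c "
from h import *
held('blue')"
```

```text
TCP [482.3 304.3 164.4] w 13.4 held rel: ymax-25 -1.1 x mid 0.6 disc z -19.6 tilt [ 0.004 -0.009] 4035
```

Call:
drive_tool --increments '[[[0.1, -0.6, 0, 0, 0, 0], [0.5, -2.3, 0, 0, 0, 0], [1.2, -5, 0, 0, 0, 0], [1.9, -8, 0, 0, 0, 0], [2.6, -11, 0, 0, 0, 0], [3.3, -14, 0, 0, 0, 0], [4, -17, 0, 0, 0, 0], [4.7, -20, 0, 0, 0, 0]]]'

```text
time: 51.18
eef_pos: [525.8, 101.2, 157.5]
orientation: [-2.219, -2.22, 0.006]
contact_force: [0.4, -0.5, -0.7]
grip_width: 13.2
grasp_force: 58.6
```

Call:
drive_tool --increments '[[[0.7, -3, 0, 0, 0, 0], [1.4, -6, 0, 0, 0, 0], [2.1, -9, 0, 0, 0, 0], [2.7, -11.4, 0, 0, 0, 0], [3, -12.6, 0, 0, 0, 0], [3.1, -13, 0, 0, 0, 0], [3.1, -13, 0, 0, 0, 0], [3.1, -13, 0, 0, 0, 0]]]'

```text
time: 51.85
eef_pos: [557.7, -25.9, 159.3]
orientation: [-2.22, -2.22, 0.001]
contact_force: [-0.0, 0.4, -0.8]
grip_width: 13.0
grasp_force: 58.6
```

Call:
drive_tool --increments '[[[0, 0, -0.5, 0, 0, 0], [0, 0, -1.5, 0, 0, 0], [0, 0, -3, 0, 0, 0], [0, 0, -4.5, 0, 0, 0], [0, 0, -5.5, 0, 0, 0], [0, 0, -6.2, 0, 0, 0], [0, 0, -6.4, 0, 0, 0], [0, 0, -6.4, 0, 0, 0]]]'

```text
time: 52.52
eef_pos: [558.1, -26.3, 95.5]
orientation: [-2.22, -2.221, 0.001]
contact_force: [-0.1, -0.1, -0.4]
grip_width: 13.2
grasp_force: 58.6
```

```bash
python3 -c "
from h import *
held('blue');look('side')"
```

```text
TCP [558.1 -26.3  95.5] w 13.2 held rel: ymax-25 -1.1 x mid 0.4 disc z -19.7 tilt [-0.002 -0.01 ] 4136
side t 52.6 [558.7 -26.5  96.3]
w 13.3 F [ 0.3  0.3 -0.8]
red lid [555.   57.2] ztop 80 span [14. 14.] px [300. 270.] 489 disc [556.1  57.7] [49. 50.]
green jar [555.4 136.7] ztop 60 span [47. 47.] px [285. 298.] 468
green jar [35.2 23.1] ztop 31 span [ 46. 100.] px [523. 351.] 2038
green lid [588.  339.9] ztop 29 span [15. 14.] px [228. 380.] 430 disc [588.8 338.8] [48. 47.]
blue jar [549.9 -24.9] ztop 93 span [28. 16.] px [313. 245.] 436
```

Call:
drive_tool --increments '[[[0, 0, -0.2, 0, 0, 0], [0, 0, -0.4, 0, 0, 0], [0, 0, -0.6, 0, 0, 0], [0, 0, -0.8, 0, 0, 0], [0, 0, -1, 0, 0, 0], [0, 0, -1.2, 0, 0, 0], [0, 0, -1.2, 0, 0, 0], [0, 0, -1.2, 0, 0, 0]]]'

```text
time: 53.28
eef_pos: [558.4, -26.7, 84.0]
orientation: [-2.221, -2.221, 0.001]
contact_force: [-0.0, -0.0, -0.6]
grip_width: 13.4
grasp_force: 58.6
```

Call:
drive_tool --increments '[[[0, 0, 0, 0, 0, 0], [0, 0, 0, 0, 0, 0], [0, 0, 0, 0, 0, 0], [0, 0, 0, 0, 0, 0], [0, 0, 0, 0, 0, 0], [0, 0, 0, 0, 0, 0], [0, 0, 0, 0, 0, 0], [0, 0, 0, 0, 0, 0]]]' --fingers 4

```text
time: 53.95
eef_pos: [558.6, -26.7, 84.3]
orientation: [-2.221, -2.221, 0.0]
contact_force: [-0.3, -0.3, 0.4]
grip_width: 40.2
grasp_force: 0.0
```

Call:
drive_tool --increments '[[[0, 0, 0.3, 0, 0, 0], [0, 0, 1, 0, 0, 0], [0, 0, 2.5, 0, 0, 0], [0, 0, 5, 0, 0, 0], [0, 0, 7.5, 0, 0, 0], [0, 0, 9.7, 0, 0, 0], [0, 0, 11.2, 0, 0, 0], [0, 0, 11.6, 0, 0, 0]]]'

```text
time: 54.62
eef_pos: [560.9, -26.9, 204.8]
orientation: [2.218, 2.218, 0.007]
contact_force: [1.2, 0.3, 0.5]
grip_width: 40.1
grasp_force: 0.0
```

```bash
python3 -c "
from h import *
look('wrist','top')"
```

```text
wrist t 54.6 [560.9 -26.9 204.8]
w 40.1 F [1.2 0.3 0.5]
red lid [559.3  54.2] ztop 82 span [16. 16.] px [315. 122.] 3651 disc [559.2  54.1] [48. 48.]
green jar [559.7 129. ] ztop 59 span [47. 37.] px [315.  24.] 2986
blue lid [559.4 -27.3] ztop 82 span [15. 16.] px [315. 228.] 3488 disc [559.3 -27. ] [48. 49.]
yellow lid [ 559.  -105.2] ztop 81 span [15. 15.] px [316. 312.] 3370 disc [ 559.  -105.9] [49. 50.]
top t 54.7 [560.5 -26.9 203.9]
w 40.2 F [0.4 0.  0.5]
green lid [591.7 338.9] ztop 30 span [12. 14.] px [179. 205.] 217 disc [591.8 338.5] [44. 45.]
green jar [558.3 134.6] ztop 62 span [43. 46.] px [258. 218.] 124
yellow lid [ 559.7 -101.2] ztop 81 span [11.  5.] px [352. 220.] 162 disc [558.4 -92.3] [44. 22.]
```

Call:
drive_tool --increments '[[[0.1, 1.2, 0, 0, 0, 0], [0.3, 3.6, 0, 0, 0, 0], [0.6, 6.8, 0, 0, 0, 0], [0.9, 10, 0, 0, 0, 0], [1.2, 13.3, 0, 0, 0, 0], [1.5, 16.6, 0, 0, 0, 0], [1.8, 19.9, 0, 0, 0, 0], [2.1, 23.2, 0, 0, 0, 0]]]'

```text
time: 55.38
eef_pos: [577.9, 207.4, 197.9]
orientation: [-2.22, -2.22, 0.005]
contact_force: [0.1, -0.7, 0.7]
grip_width: 40.0
grasp_force: 0.0
```

Call:
drive_tool --increments '[[[0.3, 3.3, 0, 0, 0, 0], [0.6, 6.5, 0, 0, 0, 0], [0.9, 9.7, 0, 0, 0, 0], [1.1, 12, 0, 0, 0, 0], [1.2, 13.1, 0, 0, 0, 0], [1.2, 13.3, 0, 0, 0, 0], [1.2, 13.3, 0, 0, 0, 0], [1.2, 13.3, 0, 0, 0, 0]]]'

```text
time: 56.05
eef_pos: [591.0, 337.1, 199.3]
orientation: [-2.222, -2.221, 0.003]
contact_force: [0.3, -0.3, -0.0]
grip_width: 40.1
grasp_force: 0.0
```

Call:
drive_tool --increments '[[[0, 0, -1, 0, 0, 0], [0, 0, -3, 0, 0, 0], [0, 0, -6, 0, 0, 0], [0, 0, -9, 0, 0, 0], [0, 0, -11, 0, 0, 0], [0, 0, -12, 0, 0, 0], [0, 0, -12, 0, 0, 0], [0, 0, -12, 0, 0, 0]]]'

```text
time: 56.72
eef_pos: [591.6, 337.3, 80.1]
orientation: [-2.223, -2.22, 0.001]
contact_force: [1.2, 0.2, 0.6]
grip_width: 39.9
grasp_force: 0.0
```

```bash
python3 -c "
from h import *
look('wrist')"
```

```text
wrist t 56.7 [591.6 337.3  80.1]
w 39.9 F [1.2 0.2 0.6]
green lid [591.8 338.4] ztop 29 span [15. 16.] px [319. 266.] 5270 disc [591.8 338.2] [48. 49.]
```

Call:
drive_tool --increments '[[[0, 0, -0.5, 0, 0, 0], [0, 0, -1.5, 0, 0, 0], [0, 0, -2.7, 0, 0, 0], [0, 0, -3.8, 0, 0, 0], [0, 0, -4.7, 0, 0, 0], [0, 0, -5.1, 0, 0, 0], [0, 0, -5.1, 0, 0, 0], [0, 0, -5.1, 0, 0, 0]]]'

```text
time: 57.43
eef_pos: [591.3, 338.2, 28.6]
orientation: [-2.221, -2.221, 0.001]
contact_force: [0.0, 0.0, 0.5]
grip_width: 39.9
grasp_force: 0.0
```

Call:
drive_tool --increments '[[[0, 0, 0, 0, 0, 0], [0, 0, 0, 0, 0, 0], [0, 0, 0, 0, 0, 0], [0, 0, 0, 0, 0, 0], [0, 0, 0, 0, 0, 0], [0, 0, 0, 0, 0, 0], [0, 0, 0, 0, 0, 0], [0, 0, 0, 0, 0, 0]]]' --fingers 1

```text
time: 58.1
eef_pos: [591.9, 338.5, 29.7]
orientation: [2.221, 2.221, 0.001]
contact_force: [-0.4, 0.8, 2.2]
grip_width: 13.3
grasp_force: 58.6
```

Call:
drive_tool --increments '[[[0, 0, 0.3, 0, 0, 0], [0, 0, 1, 0, 0, 0], [0, 0, 3, 0, 0, 0], [0, 0, 5.5, 0, 0, 0], [0, 0, 8, 0, 0, 0], [0, 0, 10.5, 0, 0, 0], [0, 0, 12.5, 0, 0, 0], [0, 0, 13.1, 0, 0, 0]]]'

```text
time: 58.77
eef_pos: [593.6, 339.3, 165.3]
orientation: [2.22, 2.22, 0.01]
contact_force: [1.0, 0.1, 0.2]
grip_width: 13.2
grasp_force: 58.6
```

```bash
python3 -c "
from h import *
held('green')"
```

```text
TCP [593.6 339.3 165.3] w 13.2 held rel: ymax-25 -0.7 x mid 0.7 disc z -19.3 tilt [ 0.007 -0.009] 4069
```

Call:
drive_tool --increments '[[[-0.1, -0.6, 0, 0, 0, 0], [-0.3, -2.2, 0, 0, 0, 0], [-0.7, -4.6, 0, 0, 0, 0], [-1.2, -7.4, 0, 0, 0, 0], [-1.7, -10.2, 0, 0, 0, 0], [-2.1, -13, 0, 0, 0, 0], [-2.6, -15.8, 0, 0, 0, 0], [-3, -18.2, 0, 0, 0, 0]]]'

```text
time: 59.48
eef_pos: [558.7, 152.9, 157.4]
orientation: [-2.22, -2.219, 0.008]
contact_force: [-0.2, -0.6, -0.4]
grip_width: 13.5
grasp_force: 58.6
```

Call:
drive_tool --increments '[[[-0.2, -1.5, 0, 0, 0, 0], [-0.3, -2, 0, 0, 0, 0], [-0.3, -2.1, 0, 0, 0, 0], [-0.3, -2.1, 0, 0, 0, 0], [-0.3, -2.1, 0, 0, 0, 0], [-0.3, -2.1, 0, 0, 0, 0], [-0.3, -2.1, 0, 0, 0, 0], [-0.3, -2.1, 0, 0, 0, 0]]]'

```text
time: 60.15
eef_pos: [558.7, 136.1, 160.3]
orientation: [-2.22, -2.223, -0.0]
contact_force: [-0.3, -0.3, -0.3]
grip_width: 13.3
grasp_force: 58.6
```

Call:
drive_tool --increments '[[[0, 0, -0.5, 0, 0, 0], [0, 0, -1.5, 0, 0, 0], [0, 0, -3, 0, 0, 0], [0, 0, -4.5, 0, 0, 0], [0, 0, -5.5, 0, 0, 0], [0, 0, -6.2, 0, 0, 0], [0, 0, -6.4, 0, 0, 0], [0, 0, -6.4, 0, 0, 0]]]'

```text
time: 60.82
eef_pos: [558.0, 135.2, 95.4]
orientation: [-2.221, -2.221, 0.002]
contact_force: [0.3, 0.9, -0.2]
grip_width: 13.3
grasp_force: 58.6
```

```bash
python3 -c "
from h import *
held('green');look('side')"
```

```text
TCP [558.  135.2  95.4] w 13.3 held rel: ymax-25 -0.7 x mid 0.5 disc z -19.3 tilt [-0.002 -0.012] 4216
side t 60.9 [558.7 135.3  96.2]
w 13.4 F [0.4 0.2 0.3]
green jar [549.6 139.1] ztop 94 span [29. 19.] px [284. 298.] 457
green jar [25.2 20.6] ztop 96 span [79. 94.] px [531. 351.] 3582
blue lid [555.5 -25.3] ztop 80 span [15. 16.] px [314. 245.] 446 disc [556.5 -25.9] [49. 52.]
yellow lid [ 555.8 -103.8] ztop 80 span [14. 16.] px [326. 222.] 428 disc [ 556.4 -103. ] [49. 49.]
```

Call:
drive_tool --increments '[[[0, 0, -0.2, 0, 0, 0], [0, 0, -0.4, 0, 0, 0], [0, 0, -0.6, 0, 0, 0], [0, 0, -0.8, 0, 0, 0], [0, 0, -1, 0, 0, 0], [0, 0, -1.25, 0, 0, 0], [0, 0, -1.25, 0, 0, 0], [0, 0, -1.25, 0, 0, 0]]]'

```text
time: 61.58
eef_pos: [558.3, 135.3, 83.5]
orientation: [-2.221, -2.221, 0.001]
contact_force: [0.6, -0.9, -0.6]
grip_width: 13.7
grasp_force: 58.6
```

Call:
drive_tool --increments '[[[0, 0, 0, 0, 0, 0], [0, 0, 0, 0, 0, 0], [0, 0, 0, 0, 0, 0], [0, 0, 0, 0, 0, 0], [0, 0, 0, 0, 0, 0], [0, 0, 0, 0, 0, 0], [0, 0, 0, 0, 0, 0], [0, 0, 0, 0, 0, 0]]]' --fingers 4

```text
time: 62.25
eef_pos: [558.6, 135.3, 83.8]
orientation: [2.221, 2.221, 0.0]
contact_force: [-0.0, -0.9, -1.2]
grip_width: 39.7
grasp_force: 0.0
```

Call:
drive_tool --increments '[[[0, 0, 0.3, 0, 0, 0], [0, 0, 1, 0, 0, 0], [0, 0, 2.5, 0, 0, 0], [0, 0, 5, 0, 0, 0], [0, 0, 7.5, 0, 0, 0], [0, 0, 9.7, 0, 0, 0], [0, 0, 11.2, 0, 0, 0], [0, 0, 11.6, 0, 0, 0]]]'

```text
time: 62.92
eef_pos: [560.8, 135.7, 204.3]
orientation: [2.219, 2.219, 0.009]
contact_force: [0.2, -0.4, 0.2]
grip_width: 40.4
grasp_force: 0.0
```

```bash
python3 -c "
from h import *
look('wrist')
from cell import *
s=state();c=read_camera('wrist');W=world_any(c,s['eef_pos'],s['orientation'])
for y0 in(-20,20,60,100):
    m=(W[...,2]>88)&(W[...,2]<104)&(W[...,0]>450)&(W[...,0]<520)&(abs(W[...,1]-y0)<15);p=W[m];print(y0,len(p),np.percentile(p,[1,99],axis=0).round(1).tolist() if len(p) else '')
m=(W[...,2]>60)&(W[...,2]<85)&(W[...,0]>440)&(W[...,0]<480)&(abs(W[...,1]-14)<100);p=W[m];print(len(p),p[:,0].mean() if len(p) else '')
"
```

```text
wrist t 62.9 [560.8 135.7 204.3]
w 40.4 F [ 0.2 -0.4  0.2]
red lid [559.   54.4] ztop 81 span [15. 16.] px [316. 316.] 3191 disc [558.9  54.8] [48. 50.]
green lid [559.4 134.8] ztop 82 span [15. 15.] px [315. 229.] 3477 disc [558.9 135.3] [48. 49.]
blue lid [558.9 -26.1] ztop 81 span [15. 15.] px [318. 386.] 2274 disc [558.9 -26.1] [48. 48.]
yellow jar [559.6  29.6] ztop 48 span [ 22. 232.] px [318. 420.] 414
-20 0 
20 0 
60 507 [[472.6, 45.7, 88.2], [484.5, 74.6, 96.7]]
100 644 [[472.4, 85.6, 88.4], [484.3, 114.7, 96.7]]
4 456.31846120749515
```

All four lids are seated, with knob tops at 81-82 mm. Next is the drawer: turn the tool a quarter turn, close it, and come down in front of the drawer front, whose face is at x≈472.

Call:
drive_tool --increments '[[[-0.5, -0.3, 0, 0, 0, 0.05], [-1.7, -1, 0, 0, 0, 0.15], [-3.2, -2, 0, 0, 0, 0.25], [-4.8, -3, 0, 0, 0, 0.36], [-6.4, -4, 0, 0, 0, 0.47], [-8, -5, 0, 0, 0, 0.58], [-9.5, -5.9, 0, 0, 0, 0.69], [-11, -6.8, 0, 0, 0, 0.8]]]' --fingers 0

```text
time: 63.68
eef_pos: [446.5, 66.8, 197.8]
orientation: [-1.172, -2.912, 0.003]
contact_force: [0.5, -0.2, -0.2]
grip_width: -0.4
grasp_force: 0.0
```

Call:
drive_tool --increments '[[[-1.3, -0.8, 0, 0, 0, 0.11], [-2.5, -1.5, 0, 0, 0, 0.22], [-3.4, -2, 0, 0, 0, 0.33], [-3.9, -2.3, 0, 0, 0, 0.44], [-3.9, -2.3, 0, 0, 0, 0.55], [-3.9, -2.3, 0, 0, 0, 0.66], [-3.9, -2.3, 0, 0, 0, 0.75], [-3.9, -2.3, 0, 0, 0, 0.771]]]'

```text
time: 64.35
eef_pos: [408.4, 44.2, 198.1]
orientation: [0.005, -3.139, 0.0]
contact_force: [0.4, 0.3, 0.6]
grip_width: -0.1
grasp_force: 0.0
```

Call:
drive_tool --increments '[[[0, 0, -0.5, 0, 0, 0], [0, 0, -2, 0, 0, 0], [0, 0, -4.5, 0, 0, 0], [0, 0, -7, 0, 0, 0], [0, 0, -9, 0, 0, 0], [0, 0, -10.5, 0, 0, 0], [0, 0, -11.2, 0, 0, 0], [0, 0, -11.2, 0, 0, 0]]]'

```text
time: 65.02
eef_pos: [407.3, 44.2, 85.3]
orientation: [-0.002, -3.136, 0.0]
contact_force: [-0.5, 0.9, 0.9]
grip_width: -0.1
grasp_force: 0.0
```

```bash
python3 -c "
from h import *
from cell import *
s=state();print(s['eef_pos'],s['orientation'],s['joints'],s['grip_width'])
c=read_camera('wrist');cv2.imwrite('pics/w6.png',c['color'])"
```

```text
[407.29174673  44.18173626  85.28918055] [-1.95707059e-03 -3.13626284e+00  3.85784996e-04] [ 4.72304624e-02 -7.25925263e-02  2.29939522e+00  1.15551800e-05
  9.20124803e-01 -1.52232486e+00] -0.05068513101522984
```

View pics/w6.png

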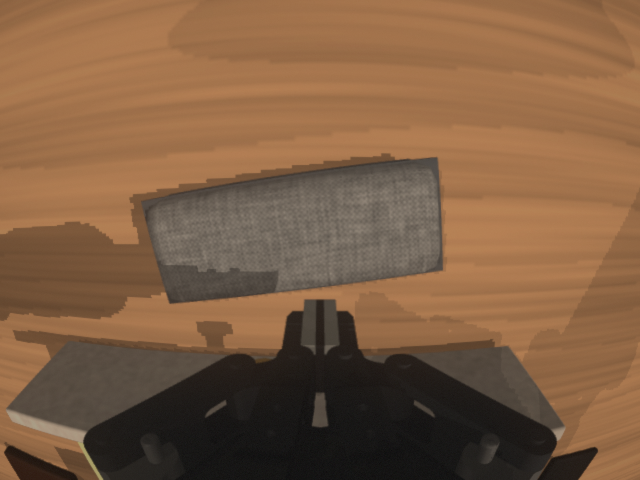

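The wrist camera now looks down on the glasses case at (290,230). The closed fingers are in front of the drawer front and clear of everything, so I'll push gently.

Call:
drive_tool --increments '[[[0.5, 0, 0, 0, 0, 0], [1.3, 0, 0, 0, 0, 0], [2.1, 0, 0, 0, 0, 0], [2.9, 0, 0, 0, 0, 0], [3.6, 0, 0, 0, 0, 0], [4.1, 0, 0, 0, 0, 0], [4.5, 0, 0, 0, 0, 0], [4.9, 0, 0, 0, 0, 0]]]'

```text
time: 65.73
eef_pos: [459.0, 44.3, 87.7]
orientation: [0.0, -3.141, 0.0]
contact_force: [-0.3, -0.3, -0.1]
grip_width: 0.1
grasp_force: 0.0
```

Call:
drive_tool --increments '[[[0.3, 0, 0, 0, 0, 0], [0.6, 0, 0, 0, 0, 0], [1, 0, 0, 0, 0, 0], [1.5, 0, 0, 0, 0, 0], [2.1, 0, 0, 0, 0, 0], [2.8, 0, 0, 0, 0, 0], [3.5, 0, 0, 0, 0, 0], [4.2, 0, 0, 0, 0, 0]]]'

```text
time: 66.4
eef_pos: [500.9, 44.5, 87.4]
orientation: [0.0, -3.141, -0.001]
contact_force: [-2.1, 2.8, -1.8]
grip_width: -0.2
grasp_force: 1.6
```

Call:
drive_tool --increments '[[[0.7, 0, 0, 0, 0, 0], [1.4, 0, 0, 0, 0, 0], [2.1, 0, 0, 0, 0, 0], [2.8, 0, 0, 0, 0, 0], [3.5, 0, 0, 0, 0, 0], [4.2, 0, 0, 0, 0, 0], [4.9, 0, 0, 0, 0, 0], [5.6, 0, 0, 0, 0, 0]]]'

```text
time: 67.07
eef_pos: [557.3, 44.3, 87.7]
orientation: [0.0, -3.142, -0.0]
contact_force: [-3.0, 3.2, -0.4]
grip_width: 0.2
grasp_force: 1.6
```

Call:
drive_tool --increments '[[[0.7, 0, 0, 0, 0, 0], [1.4, 0, 0, 0, 0, 0], [2.1, 0, 0, 0, 0, 0], [2.7, 0, 0, 0, 0, 0], [3.3, 0, 0, 0, 0, 0], [3.8, 0, 0, 0, 0, 0], [4.2, 0, 0, 0, 0, 0], [4.5, 0, 0, 0, 0, 0]]]'

```text
time: 67.73
eef_pos: [602.4, 44.2, 88.0]
orientation: [-0.0, 3.141, -0.0]
contact_force: [-4.1, 1.7, 0.5]
grip_width: 0.1
grasp_force: 1.4
```

```bash
python3 -c "
from h import *
from cell import *
s=state();print(s['eef_pos'],s['contact_force'])
for n in('top','side'):
    c=read_camera(n);W=world(c);m=(W[...,2]>88)&(W[...,2]<103)&(W[...,0]>560)&(W[...,0]<640)&(W[...,1]<170)&(W[...,1]>-140)&(abs(W[...,1]-44)>60);p=W[m];print(n,np.percentile(p,[2,98],axis=0).round(1).tolist())
    cv2.imwrite('pics/'+n+'7.png',c['color'])
"
```

```text
[602.37918124  44.20473745  87.99358861] [-4.09539844  1.66522945  0.5203524 ]
top [[613.9, -136.6, 89.3], [626.5, 166.5, 99.9]]
side [[610.4, -135.4, 88.9], [624.7, 167.2, 97.6]]
```

View pics/side7.png

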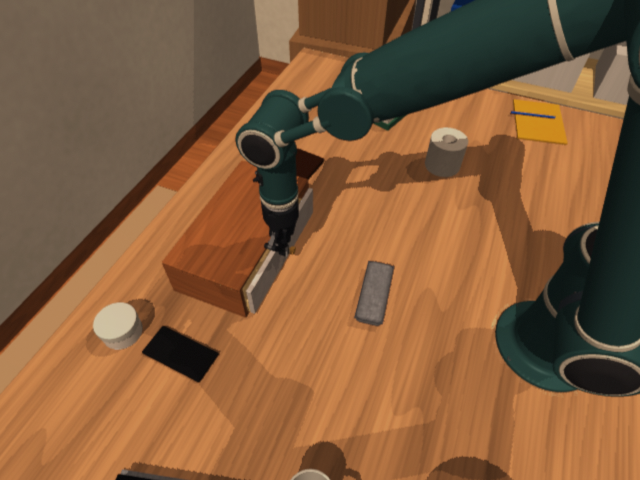

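The drawer is nearly home, with about 18 mm of front still proud at (275,255). I'll finish in small steps and watch the force.

Call:
drive_tool --increments '[[[0.3, 0, 0, 0, 0, 0], [0.6, 0, 0, 0, 0, 0], [0.8, 0, 0, 0, 0, 0], [1, 0, 0, 0, 0, 0], [1.2, 0, 0, 0, 0, 0], [1.4, 0, 0, 0, 0, 0], [1.5, 0, 0, 0, 0, 0], [1.6, 0, 0, 0, 0, 0]]]'

```text
time: 68.5
eef_pos: [617.8, 44.3, 87.8]
orientation: [-0.0, 3.142, -0.0]
contact_force: [-3.2, -0.8, 1.6]
grip_width: -0.0
grasp_force: 1.3
```

Call:
drive_tool --increments '[[[0.05, 0, 0, 0, 0, 0], [0.1, 0, 0, 0, 0, 0], [0.1, 0, 0, 0, 0, 0], [0.15, 0, 0, 0, 0, 0], [0.15, 0, 0, 0, 0, 0], [0.2, 0, 0, 0, 0, 0], [0.2, 0, 0, 0, 0, 0], [0.2, 0, 0, 0, 0, 0]]]'

```text
time: 69.17
eef_pos: [619.6, 44.3, 87.7]
orientation: [0.0, -3.142, -0.0]
contact_force: [-1.7, 0.1, 1.4]
grip_width: 0.1
grasp_force: 1.1
```

Call:
drive_tool --increments '[[[0.05, 0, 0, 0, 0, 0], [0.1, 0, 0, 0, 0, 0], [0.1, 0, 0, 0, 0, 0], [0.15, 0, 0, 0, 0, 0], [0.15, 0, 0, 0, 0, 0], [0.2, 0, 0, 0, 0, 0], [0.2, 0, 0, 0, 0, 0], [0.2, 0, 0, 0, 0, 0]]]'

```text
time: 69.83
eef_pos: [619.6, 44.3, 87.4]
orientation: [0.0, -3.137, 0.0]
contact_force: [-8.6, 0.2, 5.9]
grip_width: -0.2
grasp_force: 0.0
```

```bash
python3 -c "
from cell import *
s=state();print(s['eef_pos'],s['contact_force'])"
```

```text
[619.58220731  44.30976415  87.38657309] [-8.55301045  0.17753636  5.88400534]
```

Position has stalled and force is rising, so that is the stop. I'll give one small extra press, then back off and check.

Call:
drive_tool --increments '[[[0.05, 0, 0, 0, 0, 0], [0.1, 0, 0, 0, 0, 0], [0.15, 0, 0, 0, 0, 0], [0.15, 0, 0, 0, 0, 0], [0.15, 0, 0, 0, 0, 0], [0.15, 0, 0, 0, 0, 0], [0.15, 0, 0, 0, 0, 0], [0.15, 0, 0, 0, 0, 0]]]'

```text
time: 70.5
eef_pos: [619.5, 44.3, 87.3]
orientation: [0.0, -3.134, 0.0]
contact_force: [-13.1, 0.1, 8.3]
grip_width: -0.0
grasp_force: 0.0
```

Call:
drive_tool --increments '[[[-0.3, 0, 0, 0, 0, 0], [-1, 0, 0, 0, 0, 0], [-2.5, 0, 0, 0, 0, 0], [-4.5, 0, 0, 0, 0, 0], [-7, 0, 0, 0, 0, 0], [-9.5, 0, 0, 0, 0, 0], [-11.5, 0, 0, 0, 0, 0], [-12, 0, 0, 0, 0, 0]]]'

```text
time: 71.17
eef_pos: [499.9, 44.3, 87.1]
orientation: [0.001, -3.14, 0.0]
contact_force: [0.2, 0.8, -1.8]
grip_width: 0.2
grasp_force: 0.0
```

Call:
drive_tool --increments '[[[0, 0, 1, 0, 0, 0], [-0.5, 0, 3, 0, 0, 0], [-2, 0, 6, 0, 0, 0], [-4, 0, 9, 0, 0, 0], [-6, 0, 12, 0, 0, 0], [-8, 0, 15, 0, 0, 0], [-10, 0, 17, 0, 0, 0], [-10, 0, 17, 0, 0, 0]]]'

```text
time: 71.83
eef_pos: [405.3, 44.5, 264.9]
orientation: [-0.001, 3.13, 0.001]
contact_force: [1.1, 0.6, 0.2]
grip_width: -0.1
grasp_force: 0.0
```

```bash
python3 -c "
from h import *
from cell import *
s=state();print(s['eef_pos'],s['contact_force'])
for n in('top','side'):
    c=read_camera(n);W=world(c);m=(W[...,2]>88)&(W[...,2]<103)&(W[...,0]>560)&(W[...,0]<660)&(W[...,1]<170)&(W[...,1]>-140);p=W[m];print(n,len(p),np.percentile(p,[2,98],axis=0).round(1).tolist())
    m=(W[...,2]>30)&(W[...,2]<85)&(W[...,0]>560)&(W[...,0]<660)&(W[...,1]<170)&(W[...,1]>-140);p=W[m];print(len(p),np.percentile(p,[2,50,98],axis=0).round(1).tolist())
    cv2.imwrite('pics/'+n+'8.png',c['color'])
a=[cv2.imread('pics/'+n+'8.png') for n in('top','side')]
cv2.imwrite('pics/f8.png',np.hstack([cv2.resize(x,(400,300)) for x in a]))
"
```

```text
[405.31267315  44.51723094 264.92835336] [1.09446424 0.61384987 0.22522028]
top 244 [[630.7, -132.3, 88.4], [635.2, 164.1, 100.6]]
626 [[611.0, -133.4, 31.8], [631.7, 13.9, 57.8], [633.2, 164.1, 83.7]]
side 351 [[626.9, -129.9, 88.5], [633.5, 165.3, 102.6]]
1016 [[609.2, -132.5, 30.9], [628.4, 27.7, 57.4], [630.4, 164.3, 84.0]]
```

View pics/f8.png

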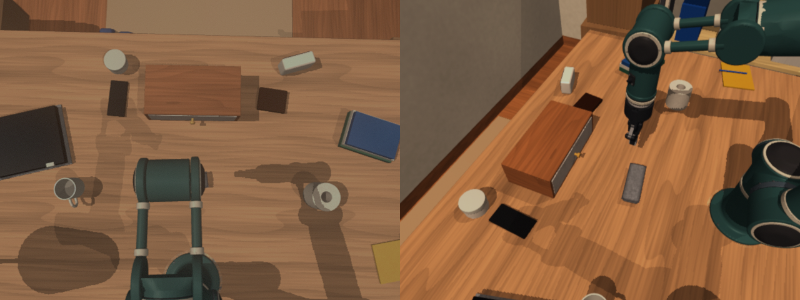

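The drawer front is flush with the cabinet face (x≈631.7), and in both views the bystanders are where they started. I'm handing the job in.

```bash
python3 -c "
from cell import *
print(r.finish_job())"
```

```text
the job is handed in; nothing more can be done
None
```

I stood all four jars upright in the drawer, seated each one's own-colour lid (measured from above), pushed the drawer to its stop, and handed the job in at about 72 s; the hand-in returned no verdict.

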